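Shut the orange filter in its spring-loaded cassette and bolt it

ROBOT

A 7-joint arm with a two-finger parallel gripper is mounted at the origin on a cart in front of the work surface, level with it; the furniture and walls round the work are solid. World frame = base frame: x ahead of the robot, y to its left, z up, the work surface at z = 0. Lengths are in m, angles in rad, forces in N, time in s.
With the tool pointing down it reaches from about 0.35 to 0.9 m from the base axis. Payload 8.1 kg.
Tool frame: the origin (TCP) lies at the very end of the fingers, on their centre line; the grasp point (between the pads) lies 19 mm behind it; z points along the fingers, y is the direction in which the jaws open and shut (so a half turn about z gives the same grasp; the last joint's range is limited). The gripper opens to 92 mm and grips with 3 to 60 N. Pads are 19 mm wide; open, the fingers measure 130 mm over their backs; the gripper's body (75 mm by 190 mm) begins 47 mm behind the grasp point.
Start: joints at [-1.253, 0.434, 0.025, 1.573, -0.012, 1.134, -0.075], TCP at [0.255, 0.57, 0.227] pointing down, gripper open.
Joint ranges: [-2.62, 2.62], [-0.44, 2.09], [-1.27, 1.32], [0.08, 2.57], [-1.32, 4.46], [0.12, 2], [-2.74, 2.74]. Speed limits (rad/s): [2.22, 2.22, 3.01, 3.01, 3.14, 3.14, 3.14].

INTERFACE

Orientations are given as a rotation vector (axis times angle).
In Python, from cell import observe, get_image, sign_off gives the robot as it stands.
- The arm moves only by the tool arm_command, never from a script. Its argument "deltas" is a list of rows, each an object with "xyz": the shift along the tool's x, y, z in cm, a list of three; "turn": the turn about the tool's z in degrees; "jaw": the closure in counts, from 0 (fully open) to 255 (shut). A call has 1 to 5 rows; each row is the pose to reach, as a shift and turn from the pose measured when the call began, along the tool's axes at that moment; what a row does not reach only later rows make up. A row lasts 1/12 s, in which the tool goes at most 41.7 mm and 7.16 degrees, less where a joint would pass 70% of its speed; a pose out of reach is approached as far as the arm can. A call with a gripper value outside its range is refused whole. The fingers move at their own pace and stop on an object; "force" is the grip in N (left out, the last holds). Time passes only in rows, so rows that repeat a pose let the fingers close. It gives the time, the measured TCP pose, the force and the opening at its end, in the units of the state.
- observe(): the state, without advancing time (a new reading comes with each control period).
- get_image(name): name is "scene" or "top" or "wrist"; returns a dict with "frame" (480x640x3 uint8, red, green, blue), "depth" (480x640 float32, m along the optical axis (not along the pixel's ray), 0 where there is no reading), "camera_matrix" (3x3 intrinsics, pixels), "distortion" ([k1, k2, p1, p2, k3] as OpenCV has them; the pictures are not rectified), "cam_to_world" (4x4, takes a point from camera to world coordinates). Camera axes: x right, y up, looking along -z (the intrinsics and any distortion apply to the point x, -y, -z); pixel columns grow to the right and rows downward; lengths in m; the calibration is good to about 2 mm. A picture is of the moment at which its call begins.
- sign_off(): hands the job in, once; it reports no verdict.
The state is a dict: "clock": time; "joints": joint angles; "dq": joint speeds; "joint_efforts": joint torques, N m; "position": TCP position; "ee_rot": TCP orientation; "force": force on the tool from outside, world axes, zero at the start; "ft_torque": the same for the moment, N m; "width": opening from 0.0 (shut) to 1.0 (fully open).
Only numpy, scipy, OpenCV 4.12 (cv2) and the standard library are available. Lean on these libraries where they do the work, as an engineer would, in place of code of your own. Each camera call takes 0.05 s, during which the arm holds its last target.

TASK

Put the orange filter plate away in its open cassette: lay it flat in the nest between the four white corner lips, fold the lid down over it, and then, pressing the lid down against its springs until it rests on its rubber stops, slide the bolt fully home through the keeper so that the lid stays shut. Press no harder than the springs need, do not ram the bolt against the keeper, and leave the other things on the bench where they stand.

Things in the scene. Friction and masses are not known exactly. Their poses are not given: they have to be found in the camera images.
- filter_plate: Flat orange rectangular filter plate, 44 x 70 x 8 mm, loose. Origin at the centre of its underside; its x axis runs along the 44 mm side, y along the 70 mm side, z up.
- cassette: Grey cassette, an open tray 180 (x) x 140 (y) x 31 mm, too heavy to shift. Origin at the centre of its underside, on the bench; x points from its front apron, which carries the steel keeper, back to the hinge, z up. Its well is 126 mm long (x from -48 to +78 mm) and 126 mm wide; the well's floor is 12 mm, its rims 31 mm above the bench.
- nest (a point): Centre of the nest on the well's floor (12 mm above the bench, 5 mm behind the cassette's origin). Four white L-shaped corner lips, 4 mm high, leave 76 mm along the cassette's x and 50 mm along its y for the plate, so its 70 mm side lies along x. The middle of each side is open for fingers.
- hinge_line (a point): Middle of the lid's hinge axis: 83.5 mm behind the cassette's origin and 35.5 mm above the bench; the axis runs along the cassette's y.
- lid (a joint): Hinge of the lid, rad: 0 fully closed (flat), 1.57 upright, up to 1.95 leaning back. Slightly stiff: it stays put near upright and sinks slowly once well past it. Under it hangs a black pressure plate on springs, which meets the filter first and holds the lid about 0.07 rad open (front edge some 10 mm up) until it is pressed down with roughly 11 N at the bolt's knob.
- lid_front (a point): Middle of the outer (upper) side of the lid's free front edge. The lid is an aluminium panel 138 mm wide and 8 mm thick that reaches 136.5 mm from the hinge axis; closed, its underside is 32 mm and its top 40 mm above the bench.
- bolt (a joint): Position of the steel bolt in its guides on the lid's outer side, m: 0 drawn back, 0.030 fully home; it moves towards the lid's free front edge (the cassette's -x). A round bar of 10 mm with a rounded nose; sliding friction about 1.5 N. Drawn back, its nose is 10 mm short of the keeper.
- knob (a point): Foot of the bolt's black knob, on the bolt's carriage plate (34 mm along the bolt, 40 mm across, 5 mm thick; firm enough to press the lid down on it). The knob is 18 mm along the bolt, 14 mm across and 24 mm tall. With the lid closed and the bolt drawn back this point lies 58 mm above the bench, 5 mm behind the cassette's origin.
- bolt_tip (a point): Nose of the bolt, on its axis.
- keeper_window (a point): Centre of the window in the steel keeper on the cassette's front apron: 48 mm above the bench, 69 mm in front of the cassette's origin. The window is about 13 mm wide and 13.5 mm high, the keeper 14 mm thick along x and 40 mm wide; its top is 64.5 mm above the bench.
- keeper: The steel keeper block; origin at the centre of its foot on the apron, 31 mm above the bench. Fixed to the cassette.
- stops: Two small black rubber stops, 6 mm across, on the top of the cassette's side rims 30 mm in front of its origin, one on each side; the shut lid lands on them. Origin at the cassette's origin. Fixed.
- petri_dish: Lower of two stacked round petri dishes, 59 mm across, 15 mm high each; origin at the centre of its underside. A bystander.
- petri_dish_b: Upper of the two stacked petri dishes, 59 mm across, 15 mm high; origin at the centre of its underside. A bystander.
- beaker: Clear empty beaker, 55 mm across, 70 mm tall; origin at the centre of its underside. A bystander.
- tape_roll: Roll of pale tape lying flat, 68 mm across, 19 mm high; origin at the centre of its underside. A bystander.

How it is judged:
By the outcome, as a careful person would: the job done as asked, in the order asked, and still so for the second after the job is handed in, with the robot touching nothing.
It also fails if it takes over 64 s, if anything falls off the work surface, if the arm or the gripper's body presses on something with over 40 N, if the wrist force passes 120 N, or if a joint passes its speed limit or range.

## Working session

There is one attempt and no reset: what is moved stays moved. The work goes in short steps, Python scripts to look and compute and a tool call to move; the robot and the scene stay as the last step left them, time stands still between calls to the robot, and variables do not carry over. Pictures are saved under pics/ and viewed, and the job is handed in when it is done.

Besides the shell and the picture viewer there is one more tool, called after ">>>" by a JSON object that holds its "fn" and its "kwargs", one argument or row to a line. arm_command: Moves the arm, as the interface text tells. Its arguments: {"type":"object","properties":{"deltas":{"type":"array","items":{"type":"object","properties":{"xyz":{"type":"array","items":{"type":"number"}},"turn":{"type":"number"},"jaw":{"type":"number"}}}},"force":{"type":"number"}},"required":["deltas"]}

```bash
ls; mkdir -p pics; cat > h.py <<'E'
import numpy as np,cv2
from cell import observe,get_image,sign_off
def snap(n,f):
    d=get_image(n); np.savez('/tmp/'+f+'.npz',**d); cv2.imwrite('pics/'+f+'.png',d['frame'][:,:,::-1]); return d
def load(f): return dict(np.load('/tmp/'+f+'.npz'))
def px(d,u,v,z=None,plane=None):
    K=d['camera_matrix'];D=d['distortion'];T=d['cam_to_world']
    n=cv2.undistortPoints(np.array([[[u,v]]],float),K,D)[0,0]
    r=np.array([n[0],-n[1],-1.]); 
    if z is None:
        de=d['depth'][int(round(v)),int(round(u))]; return (T@np.append(r*de,1))[:3]
    w=T[:3,:3]@r; o=T[:3,3]; return o+w*(z-o[2])/w[2]
def cloud(d):
    h,w=d['depth'].shape
    uv=np.stack(np.meshgrid(np.arange(w),np.arange(h)),-1).reshape(-1,1,2).astype(float)
    n=cv2.undistortPoints(uv,d['camera_matrix'],d['distortion']).reshape(h,w,2)
    de=d['depth'];P=np.stack([n[...,0]*de,-n[...,1]*de,-de],-1)
    return P@d['cam_to_world'][:3,:3].T+d['cam_to_world'][:3,3]
def proj(d,p):
    T=np.linalg.inv(d['cam_to_world']);c=T[:3,:3]@np.array(p)+T[:3,3]
    q,_=cv2.projectPoints(np.array([[c[0],-c[1],-c[2]]]),np.zeros(3),np.zeros(3),d['camera_matrix'],d['distortion']);return q[0,0]
E
python3 - <<'E'
from h import *
print(observe())
for n in['scene','top','wrist']:
    d=snap(n,n+'0'); print(n,d['cam_to_world'].round(3).tolist(),d['camera_matrix'].round(1).tolist(),d['distortion'])
E
```

```text
pics
{'clock': 0.0, 'joints': array([-1.25258982,  0.4352082 ,  0.0249703 ,  1.57409569, -0.01155953,
        1.13400323, -0.07509926]), 'dq': array([ 0.00153158,  0.00073133, -0.00114725, -0.00154962,  0.00062327,
       -0.00064993, -0.00046649]), 'joint_efforts': array([ 1.10269655e-03, -6.67849874e+01,  9.85529087e-01, -3.14477956e+01,
       -6.05331617e-02,  4.23196005e-02,  1.38048636e-04]), 'position': array([0.25516459, 0.56997877, 0.22595469]), 'ee_rot': array([-6.56179067e-01, -3.07214437e+00,  2.45513435e-03]), 'force': array([-0.08010983,  0.35714129, -0.40154295]), 'ft_torque': array([-0.05066511,  0.02417056,  0.02865104]), 'width': 1.001174284602262}
scene [[-0.843, 0.323, -0.43, 0.141], [-0.538, -0.487, 0.688, 0.548], [0.012, 0.812, 0.584, 0.568], [0.0, 0.0, 0.0, 1.0]] [[434.4, 0.0, 321.3], [0.0, 434.4, 230.8], [0.0, 0.0, 1.0]] [0.02293842 0.         0.         0.         0.        ]
top [[0.022, 0.994, -0.11, 0.418], [-0.999, 0.026, 0.034, -0.039], [0.036, 0.109, 0.993, 1.054], [0.0, 0.0, 0.0, 1.0]] [[503.2, 0.0, 319.9], [0.0, 503.2, 233.4], [0.0, 0.0, 1.0]] [0.04034912 0.         0.         0.         0.        ]
wrist [[0.408, -0.881, -0.24, 0.191], [0.913, 0.394, 0.109, 0.6], [-0.002, -0.264, 0.965, 0.384], [0.0, 0.0, 0.0, 1.0]] [[342.6, 0.0, 324.8], [0.0, 342.6, 240.7], [0.0, 0.0, 1.0]] [-0.01348418  0.          0.          0.          0.        ]
```

View pics/scene0.png

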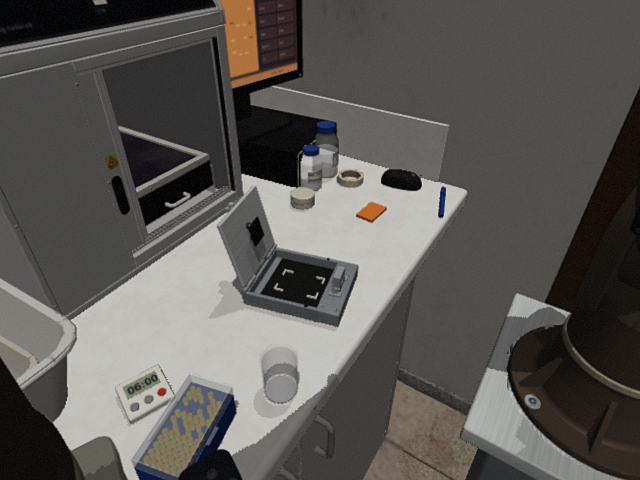

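View pics/top0.png

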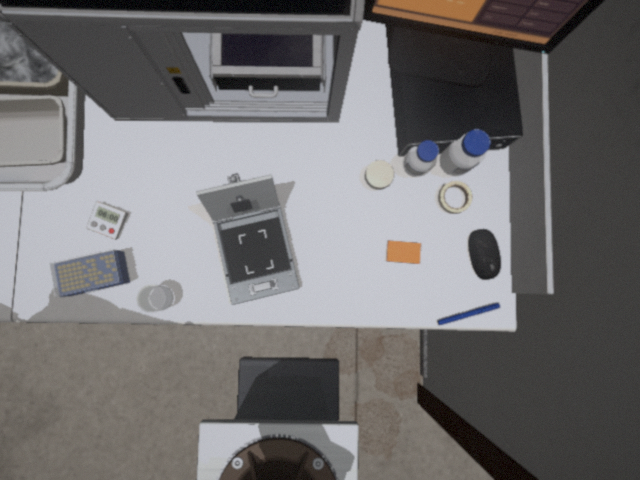

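View pics/wrist0.png

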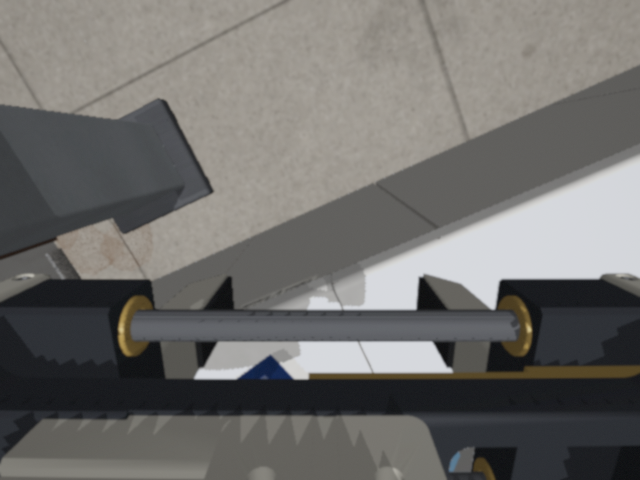

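```bash
python3 - <<'E'
from h import *
a=cv2.imread('pics/top0.png'); b=cv2.imread('pics/scene0.png')
cv2.imwrite('pics/c1.png',cv2.resize(a[160:310,180:310],None,fx=4,fy=4,interpolation=cv2.INTER_CUBIC))
cv2.imwrite('pics/c2.png',cv2.resize(a[210:290,360:460],None,fx=6,fy=6,interpolation=cv2.INTER_CUBIC))
cv2.imwrite('pics/c3.png',cv2.resize(b[180:330,210:370],None,fx=4,fy=4,interpolation=cv2.INTER_CUBIC))
d=load('top0');P=cloud(d)
hsv=cv2.cvtColor(a,cv2.COLOR_BGR2HSV)
m=((hsv[...,0]<18)&(hsv[...,1]>150)&(hsv[...,2]>120)).astype(np.uint8);m[:210]=0;m[290:]=0;m[:,:360]=0;m[:,460:]=0
ys,xs=np.where(m);print(len(xs),cv2.minAreaRect(np.stack([xs,ys],1).astype(np.float32)))
W=np.array([px(d,u,v,0.008)[:2] for u,v in zip(xs,ys)]);r=cv2.minAreaRect((W*1000).astype(np.float32));print(r, P[ys,xs].mean(0), W.mean(0))
print('table',P[260,340],P[280,450])
E
```

```text
20 ((404.6239929199219, 254.5679931640625), (25.938392639160156, 9.65981388092041), 10.304845809936523)
((493.8677673339844, -252.68316650390625), (54.41536331176758, 20.33062744140625), 81.14476776123047) [ 0.49030593 -0.26479505  0.00793434] [ 0.49030044 -0.26478176]
table [ 0.47944577 -0.11800402  0.00176647] [ 0.44338417 -0.35072691 -0.00137018]
```

View pics/c1.png

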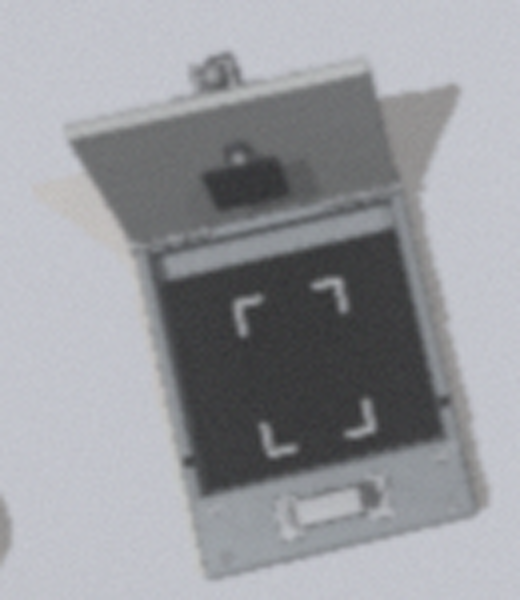

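View pics/c2.png

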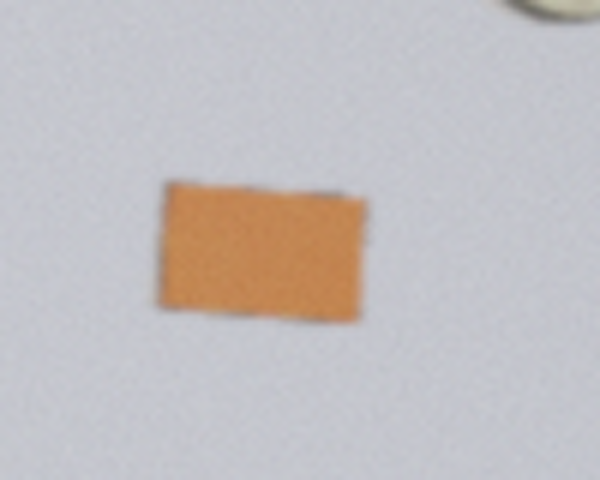

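View pics/c3.png

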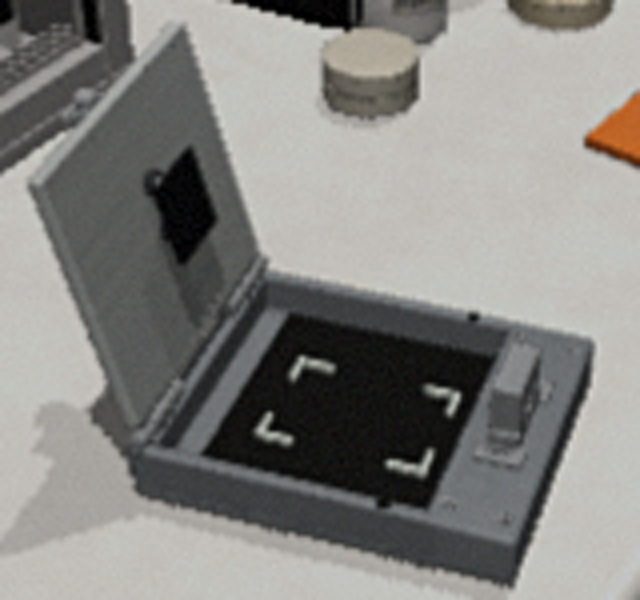

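```bash
python3 - <<'E'
from h import *
from scipy.spatial.transform import Rotation as R
d=load('top0');P=cloud(d)
print(R.from_rotvec(observe()['ee_rot']).as_matrix().round(3))
f1=lambda u,v:(180+(u+.5)/4-.5,160+(v+.5)/4-.5)
f2=lambda u,v:(360+(u+.5)/6-.5,210+(v+.5)/6-.5)
pc=np.array([px(d,*f2(*q),.008) for q in[(167,184),(366,200),(359,322),(160,308)]]);print('plate',pc.round(4),pc.mean(0))
print(np.linalg.norm(np.diff(pc,axis=0),axis=1), 'long dir deg',[np.degrees(np.arctan2(*(a-b)[[1,0]])) for a,b in[(pc[0],pc[1]),(pc[3],pc[2])]])
lc=np.array([px(d,*f1(*q),.016) for q in[(240,302),(343,283),(371,432),(268,453)]]);print('lips',lc.round(4),lc.mean(0));print(np.linalg.norm(np.diff(lc,axis=0),axis=1))
print('x dir',[np.degrees(np.arctan2(*(a-b)[[1,0]])) for a,b in[(lc[0],lc[3]),(lc[1],lc[2])]],'ydir',[np.degrees(np.arctan2(*(a-b)[[1,0]])) for a,b in[(lc[0],lc[1]),(lc[3],lc[2])]])
# tray front corners
fc=[px(d,*f1(*q),.031) for q in[(208,578),(487,512)]];print('front corners',fc,np.linalg.norm(fc[0]-fc[1]))
# depth points: well floor, rims, lid
for n,q in dict(floor=(300,370),apron=(250,530),rimL=(160,330),lid1=(120,180),lid2=(330,140),lidtopL=(75,132),lidtopR=(360,70),knob=(212,72),mid=(160,160)).items():
    u,v=map(round,f1(*q));print(n,P[v,u].round(4))
s=load('scene0');Q=cloud(s);g=lambda u,v:(210+u/4,180+v/4)
for n,q in dict(topL=(183,30),lidup=(120,130),lidmid=(120,250),lidlow=(150,370),top2=(45,195)).items():
    u,v=map(round,g(*q));print('s',n,Q[v,u].round(4))
# cabinet: nearest points with z>0.1
for lo,hi in[(-.25,-.1),(-.1,0),(0,.1),(.1,.2),(.2,.3)]:
    m=(P[...,2]>.08)&(P[...,1]>lo)&(P[...,1]<hi)&(P[...,0]>.3)&(d['depth']>0)
    h=np.histogram(P[m][:,0],bins=np.arange(.5,1.0,.03));print(lo,h[0])
E
```

```text
[[-0.913  0.409 -0.   ]
 [ 0.409  0.913 -0.001]
 [-0.    -0.001 -1.   ]]
plate [[ 0.523  -0.2165  0.008 ]
 [ 0.5192 -0.2864  0.008 ]
 [ 0.4764 -0.2839  0.008 ]
 [ 0.4796 -0.2143  0.008 ]] [ 0.49955607 -0.25028334  0.008     ]
[0.0700559  0.04282827 0.06969297] long dir deg [np.float64(86.88906272022548), np.float64(87.42753327330688)]
lips [[0.5249 0.0914 0.016 ]
 [0.5361 0.0389 0.016 ]
 [0.4596 0.0219 0.016 ]
 [0.4476 0.074  0.016 ]] [0.49205451 0.05655481 0.016     ]
[0.0537007  0.07843155 0.05347593]
x dir [np.float64(12.653205716742125), np.float64(12.490401934337896)] ydir [np.float64(102.11052563861494), np.float64(102.90102830364887)]
front corners [array([0.38429721, 0.09973894, 0.031     ]), array([ 0.42005614, -0.03866044,  0.031     ])] 0.14294435637151498
floor [0.4912 0.0591 0.011 ]
apron [0.4087 0.0804 0.0289]
rimL [0.5082 0.1282 0.0321]
lid1 [0.5701 0.1365 0.1136]
lid2 [0.5932 0.0407 0.1073]
lidtopL [0.5818 0.1478 0.1702]
lidtopR [0.615  0.0225 0.1681]
knob [0.6114 0.0882 0.1665]
mid [0.5778 0.116  0.1274]
s topL [0.6137 0.0218 0.1613]
s lidup [0.5918 0.0921 0.1547]
s lidmid [0.5738 0.1187 0.1142]
s lidlow [0.5599 0.1218 0.055 ]
s top2 [0.5776 0.1532 0.1607]
-0.25 [   0    0    0    0    0    0   66  161  333  671  237  392 1972  732
  133    0]
-0.1 [   0    0    0    0    0    0    0    0 1562 2169  639  574  575  232
    1    0]
0 [   0    1  447  889   12    0    0    0 1767  905 1109  760  799  195
    0    0]
0.1 [   0    4  625   67    0    0    0    0 2190 2863  456  368  380   99
    0    0]
0.2 [   0    0    0    0    0    0    0    0 7445  375    0    0    0    0
    0    0]
```

```bash
cat > go.py <<'E'
import sys
from h import *
from scipy.spatial.transform import Rotation as R
def go(x,y,z,yaw):
    o=observe();M=R.from_rotvec(o['ee_rot']).as_matrix()
    dl=M.T@(np.array([x,y,z])-o['position'])*100
    cy=np.degrees(np.arctan2(M[1,1],M[0,1])); t=-((yaw-cy+180)%360-180)
    print('t',o['clock'],'pos',o['position'].round(4),'yaw',cy.round(2),'F',o['force'].round(2),'w',round(o['width'],3),'tilt',M[:,2].round(3)); print('delta cm',dl.round(2),'turn',t.round(2))
if __name__=='__main__': go(*map(float,sys.argv[1:]))
E
python3 go.py 0.4996 -0.2503 0.15 -2.85
```

```text
t 0.15 pos [0.2552 0.5701 0.2261] yaw 65.89 F [-0.07  0.16  0.01] w 0.998 tilt [-0.    -0.001 -1.   ]
delta cm [-55.82 -64.89   7.7 ] turn 68.74
```

>>> {"fn": "arm_command", "kwargs": {
  "deltas": [
    {"xyz":[-55.8,-64.9,0],"turn":34,"jaw":0},
    {"xyz":[-55.8,-64.9,0],"turn":34,"jaw":0},
    {"xyz":[-55.8,-64.9,0],"turn":34,"jaw":0},
    {"xyz":[-55.8,-64.9,0],"turn":34,"jaw":0},
    {"xyz":[-55.8,-64.9,0],"turn":34,"jaw":0}
  ],
  "force": 20
}}

```text
clock: 0.57
position: [0.3148, 0.3687, 0.2265]
ee_rot: [-1.535, -2.741, 0.002]
force: [0.8, -0.9, 0.8]
width: 1.003
```

```bash
python3 go.py 0.4996 -0.2503 0.15 -2.85
```

```text
t 0.5667 pos [0.3148 0.3687 0.2265] yaw 31.51 F [ 0.8  -0.88  0.84] w 1.003 tilt [-0.001 -0.001 -1.   ]
delta cm [-62.43 -16.59   7.72] turn 34.36
```

>>> {"fn": "arm_command", "kwargs": {
  "deltas": [
    {"xyz":[-62.4,-16.6,0],"turn":34.4},
    {"xyz":[-62.4,-16.6,0],"turn":34.4},
    {"xyz":[-62.4,-16.6,0],"turn":34.4},
    {"xyz":[-62.4,-16.6,0],"turn":34.4},
    {"xyz":[-62.4,-16.6,0],"turn":34.4}
  ]
}}

```text
schema error: expected keys xyz, turn, jaw
```

```bash
python3 go.py 0.4996 -0.2503 0.15 -2.85
```

```text
t 0.5667 pos [0.3148 0.3687 0.2265] yaw 31.51 F [ 0.8  -0.88  0.84] w 1.003 tilt [-0.001 -0.001 -1.   ]
delta cm [-62.43 -16.59   7.72] turn 34.36
```

>>> {"fn": "arm_command", "kwargs": {
  "deltas": [
    {"xyz":[-62.4,-16.6,0],"turn":34.4,"jaw":0},
    {"xyz":[-62.4,-16.6,0],"turn":34.4,"jaw":0},
    {"xyz":[-62.4,-16.6,0],"turn":34.4,"jaw":0},
    {"xyz":[-62.4,-16.6,0],"turn":34.4,"jaw":0},
    {"xyz":[-62.4,-16.6,0],"turn":34.4,"jaw":0}
  ]
}}

```text
clock: 0.98
position: [0.3741, 0.1691, 0.227]
ee_rot: [2.283, 2.158, -0.002]
force: [1.2, -0.3, -0.3]
width: 0.996
```

```bash
python3 go.py 0.4996 -0.2503 0.15 -2.85
```

```text
t 0.9833 pos [0.3741 0.1691 0.227 ] yaw -3.24 F [ 1.19 -0.31 -0.26] w 0.996 tilt [-0.001 -0.001 -1.   ]
delta cm [-41.15  14.91   7.72] turn -0.39
```

>>> {"fn": "arm_command", "kwargs": {
  "deltas": [
    {"xyz":[-41.2,14.9,0],"turn":0,"jaw":0},
    {"xyz":[-41.2,14.9,0],"turn":0,"jaw":0},
    {"xyz":[-41.2,14.9,0],"turn":0,"jaw":0},
    {"xyz":[-41.2,14.9,0],"turn":0,"jaw":0},
    {"xyz":[-41.2,14.9,0],"turn":0,"jaw":0}
  ]
}}

```text
clock: 1.4
position: [0.4334, -0.0306, 0.2273]
ee_rot: [2.283, 2.158, -0.0]
force: [0.9, 0.3, -0.1]
width: 1.0
```

```bash
python3 go.py 0.4996 -0.2503 0.10 -2.85
```

```text
t 1.4 pos [ 0.4334 -0.0306  0.2273] yaw -3.23 F [ 0.87  0.35 -0.06] w 1.0 tilt [-0. -0. -1.]
delta cm [-21.56   7.84  12.73] turn -0.38
```

>>> {"fn": "arm_command", "kwargs": {
  "deltas": [
    {"xyz":[-21.6,7.8,0],"turn":0,"jaw":0},
    {"xyz":[-21.6,7.8,5],"turn":0,"jaw":0},
    {"xyz":[-21.6,7.8,9],"turn":0,"jaw":0},
    {"xyz":[-21.6,7.8,9],"turn":0,"jaw":0},
    {"xyz":[-21.6,7.8,9],"turn":0,"jaw":0}
  ]
}}

```text
clock: 1.82
position: [0.4884, -0.2148, 0.157]
ee_rot: [2.282, 2.159, 0.0]
force: [0.4, 1.3, -0.1]
width: 0.998
```

```bash
python3 go.py 0.4996 -0.2503 0.10 -2.85; python3 - <<'E'
from h import *
for n in['wrist','top']: snap(n,n+'1')
a=cv2.imread('pics/top1.png');cv2.imwrite('pics/c4.png',cv2.resize(a[160:310,330:490],None,fx=4,fy=4,interpolation=cv2.INTER_CUBIC))
E
```

```text
t 1.8167 pos [ 0.4884 -0.2148  0.157 ] yaw -3.19 F [ 0.36  1.3  -0.11] w 0.998 tilt [ 0. -0. -1.]
delta cm [-3.48  1.31  5.71] turn -0.34
```

View pics/wrist1.png

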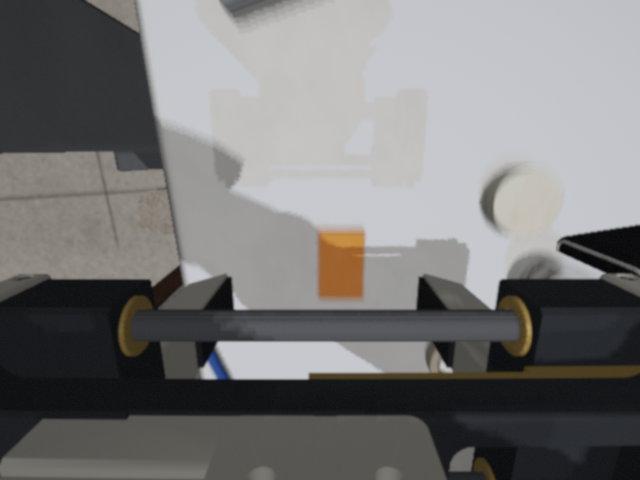

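```bash
python3 - <<'E'
from h import *
d=load('wrist1');a=d['frame'][:,:,::-1]
cv2.imwrite('pics/c5.png',cv2.resize(a[210:315,290:390],None,fx=6,fy=6,interpolation=cv2.INTER_CUBIC))
E
```

```text
(no output)
```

View pics/c5.png

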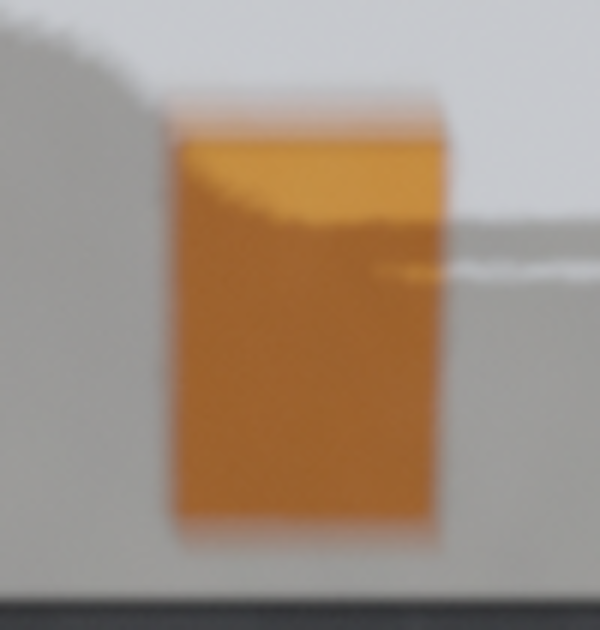

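>>> {"fn": "arm_command", "kwargs": {
  "deltas": [
    {"xyz":[-3.5,1.3,5.5],"turn":0,"jaw":0},
    {"xyz":[-3.5,1.3,5.5],"turn":0,"jaw":0},
    {"xyz":[-3.5,1.3,5.5],"turn":0,"jaw":0}
  ]
}}

```text
clock: 2.17
position: [0.4948, -0.2576, 0.0965]
ee_rot: [-2.292, -2.144, 0.015]
force: [-0.7, 0.4, 0.7]
width: 0.997
```

>>> {"fn": "arm_command", "kwargs": {
  "deltas": [
    {"xyz":[0,0,0],"turn":0,"jaw":0}
  ]
}}

```text
clock: 2.25
position: [0.4941, -0.2577, 0.0958]
ee_rot: [-2.292, -2.141, 0.017]
force: [-0.6, 0.8, 0.2]
width: 1.002
```

```bash
python3 go.py 0.4996 -0.2503 0.10 -2.85; python3 - <<'E'
from h import *
d=snap('wrist','wrist2');a=d['frame'][:,:,::-1]
cv2.imwrite('pics/c6.png',cv2.resize(a[150:350,220:420],None,fx=3,fy=3,interpolation=cv2.INTER_CUBIC))
E
```

```text
t 2.25 pos [ 0.4941 -0.2577  0.0958] yaw -3.91 F [-0.56  0.82  0.16] w 1.002 tilt [-0.011 -0.004 -1.   ]
delta cm [ 0.77  0.49 -0.43] turn -1.06
```

View pics/c6.png

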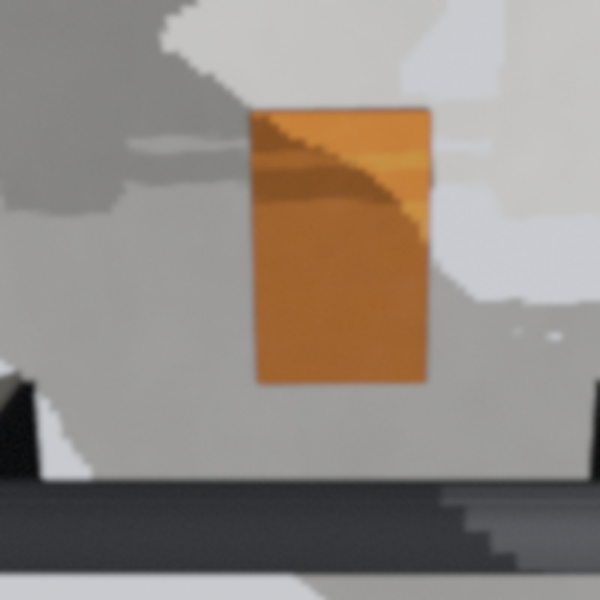

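```bash
python3 - <<'E'
from h import *
d=load('wrist2')
pc=np.array([px(d,220+(u+.5)/3-.5,150+(v+.5)/3-.5,.008) for u,v in[(250,110),(431,108),(426,382),(258,383)]]);print(pc.round(4),pc.mean(0))
print(np.linalg.norm(np.diff(pc,axis=0),axis=1),[np.degrees(np.arctan2(*(a-b)[[1,0]])) for a,b in[(pc[0],pc[3]),(pc[1],pc[2])]])
E
```

```text
[[ 0.4808 -0.2128  0.008 ]
 [ 0.5237 -0.2152  0.008 ]
 [ 0.5198 -0.2847  0.008 ]
 [ 0.4769 -0.2822  0.008 ]] [ 0.50027808 -0.2487316   0.008     ]
[0.04299998 0.06954197 0.04294438] [np.float64(86.82021892501345), np.float64(86.77435161340675)]
```

```bash
python3 go.py 0.500 -0.2495 0.03 -3.1
```

```text
t 2.3 pos [ 0.4939 -0.2574  0.0959] yaw -3.88 F [-0.12 -0.55 -0.45] w 0.995 tilt [-0.012 -0.004 -1.   ]
delta cm [0.86 0.62 6.58] turn -0.78
```

>>> {"fn": "arm_command", "kwargs": {
  "deltas": [
    {"xyz":[0.9,0.6,3],"turn":-0.8,"jaw":0},
    {"xyz":[0.9,0.6,6.5],"turn":-0.8,"jaw":0},
    {"xyz":[0.9,0.6,6.5],"turn":-0.8,"jaw":0},
    {"xyz":[0.9,0.6,6.5],"turn":-0.8,"jaw":0}
  ]
}}

```text
clock: 2.63
position: [0.4991, -0.2479, 0.031]
ee_rot: [-2.274, -2.157, 0.018]
force: [0.2, -0.3, -0.1]
width: 0.999
```

```bash
python3 go.py 0.500 -0.2495 0.004 -3.1
```

```text
t 2.6333 pos [ 0.4991 -0.2479  0.031 ] yaw -3.03 F [ 0.24 -0.34 -0.09] w 0.999 tilt [-0.014 -0.002 -1.   ]
delta cm [-0.15  0.13  2.7 ] turn 0.07
```

>>> {"fn": "arm_command", "kwargs": {
  "deltas": [
    {"xyz":[-0.1,0.1,1.5],"turn":0,"jaw":0},
    {"xyz":[-0.1,0.1,2.6],"turn":0,"jaw":0},
    {"xyz":[-0.1,0.1,2.6],"turn":0,"jaw":0},
    {"xyz":[-0.1,0.1,2.6],"turn":0,"jaw":0}
  ]
}}

```text
clock: 2.97
position: [0.4996, -0.249, 0.0054]
ee_rot: [-2.274, -2.156, 0.018]
force: [0.4, 1.1, 0.1]
width: 0.998
```

```bash
python3 go.py 0.500 -0.2495 0.004 -3.1
```

```text
t 2.9667 pos [ 0.4996 -0.249   0.0054] yaw -3.04 F [0.39 1.05 0.1 ] w 0.998 tilt [-0.014 -0.002 -1.   ]
delta cm [-0.05  0.04  0.14] turn 0.06
```

Good; close.

>>> {"fn": "arm_command", "kwargs": {
  "deltas": [
    {"xyz":[0,0,0.1],"turn":0,"jaw":255},
    {"xyz":[0,0,0.1],"turn":0,"jaw":255},
    {"xyz":[0,0,0.1],"turn":0,"jaw":255},
    {"xyz":[0,0,0.1],"turn":0,"jaw":255},
    {"xyz":[0,0,0.1],"turn":0,"jaw":255}
  ],
  "force": 20
}}

```text
clock: 3.38
position: [0.4997, -0.2491, 0.0046]
ee_rot: [-2.274, -2.157, 0.018]
force: [-0.7, -0.3, -1.1]
width: 0.687
```

```bash
python3 go.py 0.500 -0.2495 0.1 -3.1
```

```text
t 3.3833 pos [ 0.4997 -0.2491  0.0046] yaw -3.04 F [-0.7  -0.3  -1.11] w 0.687 tilt [-0.013 -0.002 -1.   ]
delta cm [-0.07 -0.1  -9.54] turn 0.06
```

>>> {"fn": "arm_command", "kwargs": {
  "deltas": [
    {"xyz":[0,0,0],"turn":0,"jaw":255},
    {"xyz":[0,0,0],"turn":0,"jaw":255},
    {"xyz":[0,0,0],"turn":0,"jaw":255},
    {"xyz":[0,0,0],"turn":0,"jaw":255}
  ]
}}

```text
clock: 3.72
position: [0.4998, -0.249, 0.0047]
ee_rot: [-2.274, -2.157, 0.018]
force: [0.2, -0.0, 0.0]
width: 0.47
```

>>> {"fn": "arm_command", "kwargs": {
  "deltas": [
    {"xyz":[0,0,0],"turn":0,"jaw":255},
    {"xyz":[0,0,0],"turn":0,"jaw":255},
    {"xyz":[0,0,-2],"turn":0,"jaw":255},
    {"xyz":[0,0,-6],"turn":0,"jaw":255},
    {"xyz":[0,0,-9],"turn":0,"jaw":255}
  ]
}}

```text
clock: 4.13
position: [0.5003, -0.2489, 0.0958]
ee_rot: [-2.274, -2.155, 0.02]
force: [1.4, -0.6, -2.1]
width: 0.472
```

```bash
python3 go.py 0.492 0.0566 0.13 102.55;python3 - <<'E'
from h import *
d=snap('wrist','wrist3')
E
```

```text
t 4.1333 pos [ 0.5003 -0.2489  0.0958] yaw -3.08 F [ 1.39 -0.6  -2.05] w 0.472 tilt [-0.015 -0.002 -1.   ]
delta cm [30.45 -2.52 -3.48] turn -105.63
```

View pics/wrist3.png

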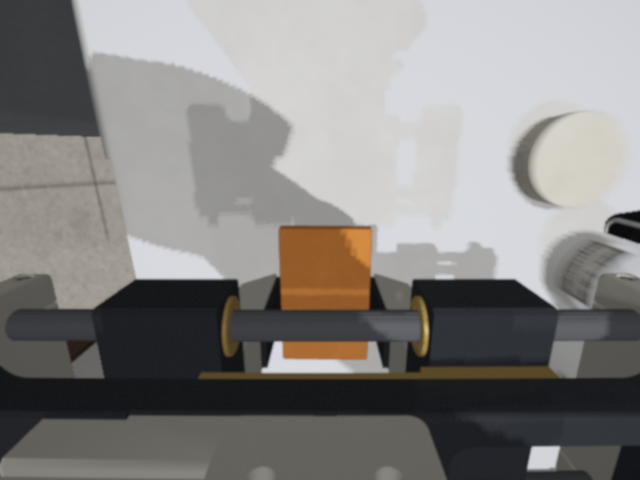

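>>> {"fn": "arm_command", "kwargs": {
  "deltas": [
    {"xyz":[6,-0.5,-4.5],"turn":-36,"jaw":255},
    {"xyz":[12,-1,-5.5],"turn":-36,"jaw":255},
    {"xyz":[20,-2,-5.5],"turn":-36,"jaw":255},
    {"xyz":[24,-2,-5.5],"turn":-36,"jaw":255},
    {"xyz":[24,-2,-5.5],"turn":-36,"jaw":255}
  ]
}}

```text
clock: 4.6
position: [0.497, -0.0527, 0.1513]
ee_rot: [-1.495, -2.759, 0.011]
force: [1.7, 0.1, -1.6]
width: 0.472
```

```bash
python3 go.py 0.492 0.0566 0.15 102.55
```

```text
t 4.6 pos [ 0.497  -0.0527  0.1513] yaw 33.1 F [ 1.65  0.08 -1.59] w 0.472 tilt [-0.007 -0.005 -1.   ]
delta cm [9.43 5.55 0.08] turn -69.45
```

>>> {"fn": "arm_command", "kwargs": {
  "deltas": [
    {"xyz":[3,2,0],"turn":-69.5,"jaw":255},
    {"xyz":[6,4,0],"turn":-69.5,"jaw":255},
    {"xyz":[9.4,5.5,0],"turn":-69.5,"jaw":255},
    {"xyz":[9.4,5.5,0],"turn":-69.5,"jaw":255},
    {"xyz":[9.4,5.5,0],"turn":-69.5,"jaw":255}
  ]
}}

```text
clock: 5.02
position: [0.491, 0.0592, 0.1506]
ee_rot: [-0.564, -3.083, 0.008]
force: [-0.5, -1.6, -1.6]
width: 0.471
```

```bash
python3 go.py 0.492 0.0566 0.15 102.55
```

```text
t 5.0167 pos [0.491  0.0592 0.1506] yaw 69.26 F [-0.48 -1.56 -1.57] w 0.471 tilt [-0.008 -0.004 -1.   ]
delta cm [-0.19 -0.21  0.06] turn -33.29
```

>>> {"fn": "arm_command", "kwargs": {
  "deltas": [
    {"xyz":[-0.2,-0.2,0],"turn":-33.3,"jaw":255},
    {"xyz":[-0.2,-0.2,0],"turn":-33.3,"jaw":255},
    {"xyz":[-0.2,-0.2,0],"turn":-33.3,"jaw":255},
    {"xyz":[-0.2,-0.2,0],"turn":-33.3,"jaw":255},
    {"xyz":[-0.2,-0.2,0],"turn":-33.3,"jaw":255}
  ]
}}

```text
clock: 5.43
position: [0.4919, 0.0565, 0.1504]
ee_rot: [0.353, -3.113, 0.005]
force: [-0.9, -0.3, -0.8]
width: 0.473
```

>>> {"fn": "arm_command", "kwargs": {
  "deltas": [
    {"xyz":[0,0,0],"turn":0,"jaw":255}
  ]
}}

```text
clock: 5.52
position: [0.4916, 0.0562, 0.1502]
ee_rot: [0.359, -3.112, 0.005]
force: [0.2, -0.2, -1.0]
width: 0.473
```

```bash
python3 go.py 0.492 0.0566 0.08 102.55;python3 - <<'E'
from h import *
d=snap('wrist','wrist4')
E
```

```text
t 5.5167 pos [0.4916 0.0562 0.1502] yaw 103.16 F [ 0.17 -0.15 -1.03] w 0.473 tilt [-0.009 -0.004 -1.   ]
delta cm [-0.11  0.05  7.02] turn 0.61
```

View pics/wrist4.png

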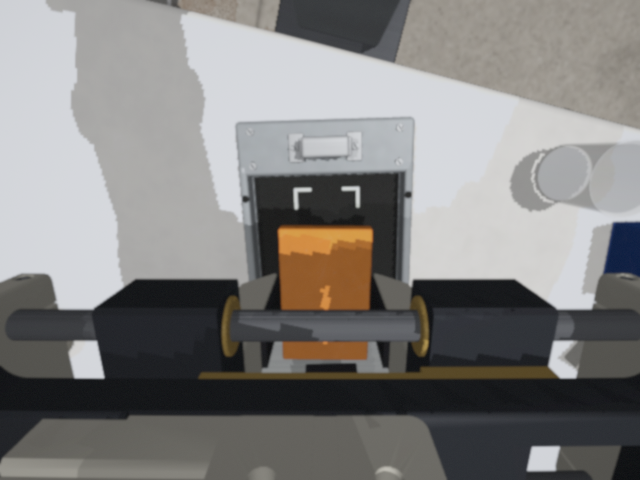

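```bash
python3 - <<'E'
from h import *
d=load('wrist4');a=d['frame'][:,:,::-1]
cv2.imwrite('pics/c7.png',cv2.resize(a[110:260,225:425],None,fx=4,fy=4,interpolation=cv2.INTER_CUBIC))
E
```

```text
(no output)
```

View pics/c7.png

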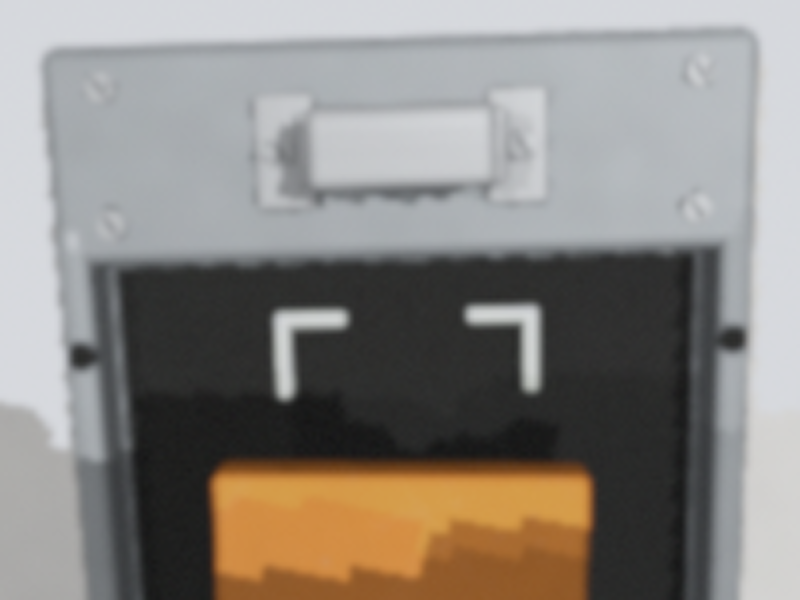

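```bash
cat > cf.py <<'E'
from h import *
d=load('wrist4')
f=lambda u,v:(225+(u+.5)/4-.5,110+(v+.5)/4-.5)
pts={'cornL':(45,50,.031),'cornR':(757,30,.031),'stopL':(82,355,.034),'stopR':(732,338,.034),'lipL':(274,312,.016),'lipR':(541,306,.016),'lipLi':(293,328,.016),'lipRi':(524,323,.016),'kFL':(308,110,.0645),'kFR':(494,105,.0645),'kBL':(310,190,.0645),'kBR':(494,188,.0645),'plL':(215,470,.1),'plR':(591,466,.1)}
th=np.radians(12.55);o=np.array([.4872,.0555])
for n,(u,v,z) in pts.items():
    p=px(d,*f(u,v),z);q=p[:2]-o
    print(n,p.round(4),'cass',(1000*np.array([q@[np.cos(th),np.sin(th)],q@[-np.sin(th),np.cos(th)]])).round(1))
for a,b in[('cornL','cornR'),('stopL','stopR'),('lipL','lipR'),('kBL','kBR'),('lipLi','lipRi')]:
    pa=px(d,*f(*pts[a][:2]),pts[a][2]);pb=px(d,*f(*pts[b][:2]),pts[b][2]);print(a,np.degrees(np.arctan2(*(pa-pb)[[1,0]]))%180)
E
python3 cf.py
```

```text
cornL [ 0.4191 -0.0311  0.031 ] cass [-85.2 -69.7]
cornR [0.3844 0.1015 0.031 ] cass [-90.4  67.2]
stopL [ 0.4751 -0.0134  0.034 ] cass [-26.7 -64.6]
stopR [0.442  0.1129 0.034 ] cass [-31.6  65.9]
lipL [0.4601 0.0213 0.016 ] cass [-33.9 -27.5]
lipR [0.446  0.0762 0.016 ] cass [-35.8  29.2]
lipLi [0.4625 0.0259 0.016 ] cass [-30.5 -23.5]
lipRi [0.4503 0.0736 0.016 ] cass [-32.1  25.7]
kFL [0.4192 0.0232 0.0645] cass [-73.4 -16.8]
kFR [0.4112 0.054  0.0645] cass [-74.6  15. ]
kBL [0.4322 0.0263 0.0645] cass [-60.1 -16.5]
kBR [0.4245 0.0574 0.0645] cass [-60.8  15.4]
plL [0.476  0.0231 0.1   ] cass [-18.  -29.2]
plR [0.4619 0.0801 0.1   ] cass [-19.3  29.5]
cornL 104.6872992086084
stopL 104.69013930322359
lipL 104.46700571836098
kBL 103.78079135199026
lipLi 104.42538659403907
```

```bash
cat > fit.py <<'E'
from h import *
from scipy.optimize import least_squares
f=lambda u,v:(225+(u+.5)/4-.5,110+(v+.5)/4-.5)
f1=lambda u,v:(180+(u+.5)/4-.5,160+(v+.5)/4-.5)
W=[((82,355),.034,(-30,-66.5)),((732,338),.034,(-30,66.5)),((293,328),.016,(-33,-25)),((524,323),.016,(-33,25)),((45,50),.031,(-90,-70)),((757,30),.031,(-90,70)),((310,190),.0645,(-62,-16)),((494,188),.0645,(-62,16)),((308,110),.0645,(-76,-16)),((494,105),.0645,(-76,16))]
T=[((188,461),.034,(-30,66.5)),((446,401),.034,(-30,-66.5)),((208,578),.031,(-90,70)),((487,512),.031,(-90,-70)),
((240,302),.016,(44.5,26.5)),((343,283),.016,(44.5,-26.5)),((371,432),.016,(-34.5,-26.5)),((268,453),.016,(-34.5,26.5))]
def fit(S):
    A=np.array([s[0] for s in S]);B=np.array([s[1] for s in S])/1000
    def r(p):
        c,s=np.cos(p[2]),np.sin(p[2]);return (A-(B@np.array([[c,s],[-s,c]])+p[:2])).ravel()*1000
    q=least_squares(r,[.487,.0555,.23],loss='soft_l1');return q.x,r(q.x).reshape(-1,2).round(1)
dw=load('wrist4');dt=load('top0')
SW=[(px(dw,*f(*a),z)[:2],m) for a,z,m in W];ST=[(px(dt,*f1(*a),z)[:2],m) for a,z,m in T]
for S in(SW,ST,SW+ST):
    x,r=fit(S);n=x[:2]+.005*np.array([np.cos(x[2]),np.sin(x[2])]);print(x[:2].round(4),np.degrees(x[2]).round(2),'nest',n.round(4));print(r.tolist())
E
python3 fit.py
```

```text
[0.4884 0.0578] 14.7 nest [0.4932 0.0591]
[[-1.1, 0.7], [-0.5, -1.6], [-0.3, 0.7], [0.2, -0.0], [0.1, 1.7], [0.8, -1.2], [-0.3, -0.3], [0.2, -0.2], [0.3, 0.1], [0.4, -0.0]]
[0.4879 0.0548] 14.41 nest [0.4927 0.056 ]
[[-0.1, 0.0], [-0.0, 0.6], [1.0, -0.5], [1.9, -3.3], [0.5, -0.1], [-1.5, -1.3], [-1.5, 1.4], [-0.3, 2.2]]
[0.4883 0.0564] 14.26 nest [0.4931 0.0576]
[[-0.4, 2.1], [-0.8, -0.5], [0.1, 1.9], [0.1, 1.1], [0.9, 2.6], [0.6, -0.5], [0.0, 0.7], [0.3, 0.7], [0.7, 1.0], [0.5, 0.8], [-0.6, -1.7], [-0.2, -1.0], [0.5, -2.3], [1.8, -5.0], [0.0, -1.6], [-1.8, -2.8], [-1.8, -0.3], [-0.7, 0.5]]
```

```bash
python3 - <<'E'
from fit import *
z=.1502-.0046+.008
a=px(dw,*f(213,472),z);b=px(dw,*f(592,468),z);print(a,b,np.linalg.norm(a-b),(a+b)/2)
m=(a+b)/2-np.array([.4916,.0562,0]);th=np.radians(13.16);print('in tool frame x(fwd),y',m[0]*np.cos(th)+m[1]*np.sin(th),-m[0]*np.sin(th)+m[1]*np.cos(th),'edge yaw',np.degrees(np.arctan2(*(b-a)[[1,0]])))
E
```

```text
[0.4884 0.0578] 14.7 nest [0.4932 0.0591]
[[-1.1, 0.7], [-0.5, -1.6], [-0.3, 0.7], [0.2, -0.0], [0.1, 1.7], [0.8, -1.2], [-0.3, -0.3], [0.2, -0.2], [0.3, 0.1], [0.4, -0.0]]
[0.4879 0.0548] 14.41 nest [0.4927 0.056 ]
[[-0.1, 0.0], [-0.0, 0.6], [1.0, -0.5], [1.9, -3.3], [0.5, -0.1], [-1.5, -1.3], [-1.5, 1.4], [-0.3, 2.2]]
[0.4883 0.0564] 14.26 nest [0.4931 0.0576]
[[-0.4, 2.1], [-0.8, -0.5], [0.1, 1.9], [0.1, 1.1], [0.9, 2.6], [0.6, -0.5], [0.0, 0.7], [0.3, 0.7], [0.7, 1.0], [0.5, 0.8], [-0.6, -1.7], [-0.2, -1.0], [0.5, -2.3], [1.8, -5.0], [0.0, -1.6], [-1.8, -2.8], [-1.8, -0.3], [-0.7, 0.5]]
[0.46298437 0.0275523  0.1536    ] [0.45247112 0.07028135 0.1536    ] 0.04400340630917407 [0.45772774 0.04891682 0.1536    ]
in tool frame x(fwd),y -0.03464087431011086 0.0006198297564731442 edge yaw 103.82273989413167
```

```bash
python3 go.py 0.493 0.058 0.06 104.1
```

```text
t 5.5667 pos [0.4916 0.0562 0.1502] yaw 102.86 F [ 0.18  0.53 -1.21] w 0.474 tilt [-0.009 -0.004 -1.   ]
delta cm [-0.27  0.17  9.01] turn -1.24
```

>>> {"fn": "arm_command", "kwargs": {
  "deltas": [
    {"xyz":[-0.2,0.2,3],"turn":-1.2,"jaw":255},
    {"xyz":[-0.2,0.2,6],"turn":-1.2,"jaw":255},
    {"xyz":[-0.2,0.2,9],"turn":-1.2,"jaw":255},
    {"xyz":[-0.2,0.2,9],"turn":-1.2,"jaw":255},
    {"xyz":[-0.2,0.2,9],"turn":-1.2,"jaw":255}
  ]
}}

```text
clock: 5.98
position: [0.491, 0.0578, 0.0594]
ee_rot: [0.379, -3.106, 0.006]
force: [-0.3, 0.1, -0.8]
width: 0.469
```

```bash
python3 go.py 0.493 0.058 0.03 104.1;python3 - <<'E'
from h import *
d=snap('wrist','wrist5');a=d['frame'][:,:,::-1]
cv2.imwrite('pics/c8.png',cv2.resize(a[100:280,215:435],None,fx=3.5,fy=3.5,interpolation=cv2.INTER_CUBIC))
snap('scene','scene5');a=cv2.imread('pics/scene5.png');cv2.imwrite('pics/c9.png',cv2.resize(a[180:330,210:370],None,fx=4,fy=4,interpolation=cv2.INTER_CUBIC))
E
```

```text
t 5.9833 pos [0.491  0.0578 0.0594] yaw 103.92 F [-0.31  0.06 -0.84] w 0.469 tilt [-0.012 -0.005 -1.   ]
delta cm [-0.24 -0.02  2.94] turn -0.18
```

View pics/c8.png

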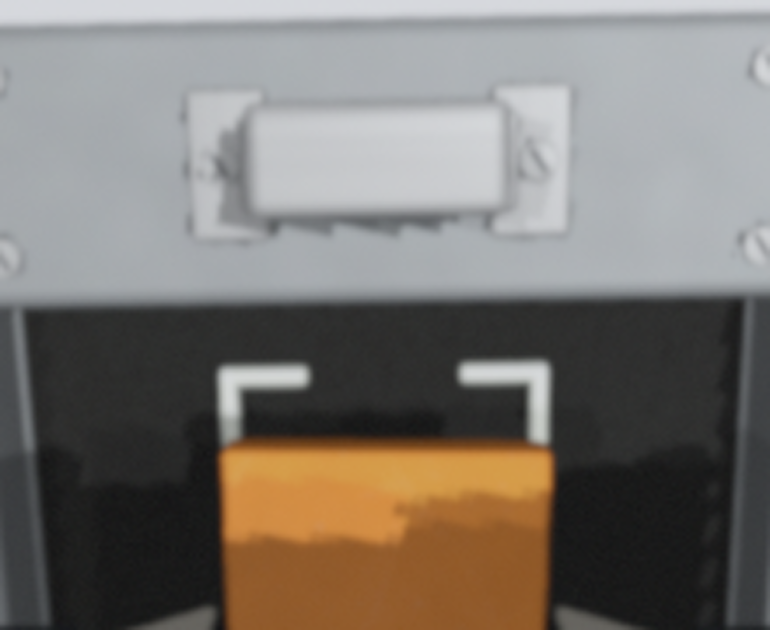

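View pics/c9.png

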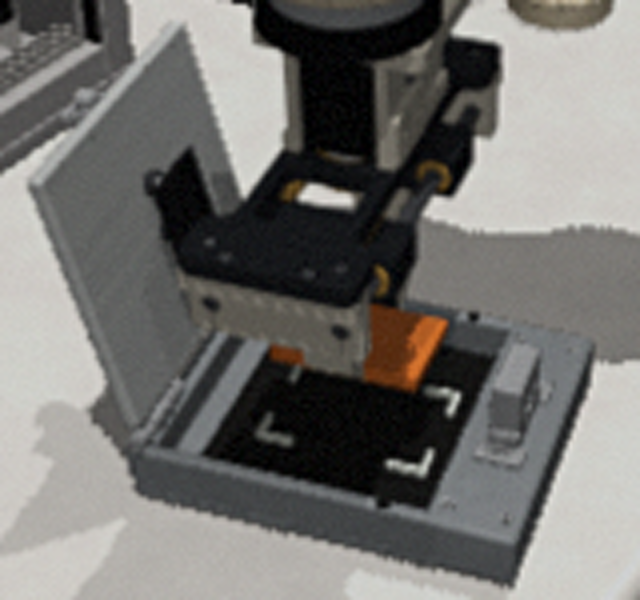

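```bash
python3 - <<'E'
from h import *
d=load('wrist5');f=lambda u,v:(215+(u+.5)/3.5-.5,100+(v+.5)/3.5-.5)
pa=px(d,*f(222,450),.0628);pb=px(d,*f(552,448),.0628);la=px(d,*f(241,388),.016);lb=px(d,*f(528,384),.016)
ka=px(d,*f(252,214),.0645);kb=px(d,*f(503,212),.0645)
ang=lambda a,b:np.degrees(np.arctan2(*(b-a)[[1,0]]))
print(pa,pb,np.linalg.norm(pa-pb),ang(pa,pb));print(la,lb,np.linalg.norm(la-lb),ang(la,lb));print(ka,kb,ang(ka,kb))
th=np.radians(14.4);X=np.array([np.cos(th),np.sin(th)]);Y=np.array([-X[1],X[0]])
pc=((pa+pb)/2)[:2]+.035*X;lc=((la+lb)/2)[:2]+.038*X; kc=((ka+kb)/2)[:2]+.067*X
print('plate ctr',pc,'nest lips',lc,'nest keeper',kc,'err',(lc-pc)@X,(lc-pc)@Y)
E
```

```text
[0.46305249 0.02890046 0.0628    ] [0.45220993 0.0713895  0.0628    ] 0.04385065703888375 104.31550611027833
[0.46327166 0.02582686 0.016     ] [0.45080269 0.07315932 0.016     ] 0.04894729185130806 104.75835195701003
[0.43211727 0.02640053 0.0645    ] [0.42431556 0.05684247 0.0645    ] 104.37447423408533
plate ctr [0.49153162 0.05884912] nest lips [0.49384334 0.05894331] nest keeper [0.49311149 0.05828372] err 0.00226251089375685 -0.0004836733009983707
```

>>> {"fn": "arm_command", "kwargs": {
  "deltas": [
    {"xyz":[-0.2,0,1],"turn":-0.4,"jaw":255},
    {"xyz":[-0.2,0,2.5],"turn":-0.4,"jaw":255},
    {"xyz":[-0.2,0,3.2],"turn":-0.4,"jaw":255},
    {"xyz":[-0.2,0,3.2],"turn":-0.4,"jaw":255}
  ]
}}

```text
clock: 6.42
position: [0.4945, 0.0586, 0.0288]
ee_rot: [0.392, -3.108, 0.005]
force: [-0.6, 0.2, -0.8]
width: 0.472
```

```bash
python3 go.py 0.493 0.0577 0.018 104.4
```

```text
t 6.4167 pos [0.4945 0.0586 0.0288] yaw 104.37 F [-0.56  0.23 -0.79] w 0.472 tilt [-0.008 -0.004 -1.   ]
delta cm [ 0.16 -0.05  1.09] turn -0.03
```

>>> {"fn": "arm_command", "kwargs": {
  "deltas": [
    {"xyz":[0.1,0,0.3],"turn":0,"jaw":255},
    {"xyz":[0.1,0,0.6],"turn":0,"jaw":255},
    {"xyz":[0.1,0,0.8],"turn":0,"jaw":255},
    {"xyz":[0.1,0,0.8],"turn":0,"jaw":255}
  ]
}}

```text
clock: 6.75
position: [0.4935, 0.0583, 0.0208]
ee_rot: [0.392, -3.108, 0.005]
force: [0.6, -0.5, -0.4]
width: 0.474
```

```bash
python3 go.py 0.493 0.0577 0.017 104.4;python3 - <<'E'
from h import *
d=snap('wrist','wrist6');a=d['frame'][:,:,::-1]
cv2.imwrite('pics/c10.png',cv2.resize(a[130:360,215:435],None,fx=3,fy=3,interpolation=cv2.INTER_CUBIC))
E
```

```text
t 6.75 pos [0.4935 0.0583 0.0208] yaw 104.36 F [ 0.59 -0.49 -0.38] w 0.474 tilt [-0.008 -0.004 -1.   ]
delta cm [ 0.06 -0.05  0.38] turn -0.04
```

View pics/c10.png

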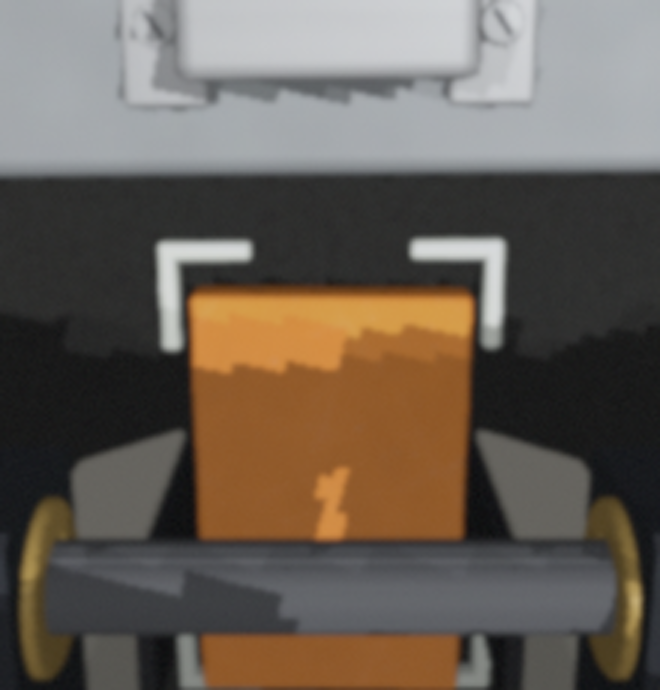

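```bash
python3 - <<'E'
from h import *
d=load('wrist6');f=lambda u,v:(215+(u+.5)/3-.5,130+(v+.5)/3-.5)
pa=px(d,*f(189,293),.0242);pb=px(d,*f(474,290),.0242);la=px(d,*f(182,263),.016);lb=px(d,*f(484,260),.016)
ang=lambda a,b:np.degrees(np.arctan2(*(b-a)[[1,0]]))
print(np.linalg.norm(pa-pb),ang(pa,pb),np.linalg.norm(la-lb),ang(la,lb))
th=np.radians(14.4);X=np.array([np.cos(th),np.sin(th)]);Y=np.array([-X[1],X[0]])
pc=((pa+pb)/2)[:2]+.035*X;lc=((la+lb)/2)[:2]+.038*X
print(pc,lc,'err',(lc-pc)@X,(lc-pc)@Y)
E
```

```text
0.044100734244946295 105.02054853054582 0.048829067476193456 104.97757472695581
[0.49347648 0.05891611] [0.49326643 0.05910104] err -0.00015746413668760555 0.00023136005226400037
```

Centred within 0.3 mm. Lower to the floor and release.

>>> {"fn": "arm_command", "kwargs": {
  "deltas": [
    {"xyz":[0,0,0.2],"turn":0,"jaw":255},
    {"xyz":[0,0,0.4],"turn":0,"jaw":255},
    {"xyz":[0,0,0.4],"turn":0,"jaw":255},
    {"xyz":[0,0,0.4],"turn":0,"jaw":255}
  ]
}}

```text
clock: 7.13
position: [0.4937, 0.0583, 0.017]
ee_rot: [0.392, -3.109, 0.005]
force: [0.7, -0.3, 0.2]
width: 0.473
```

>>> {"fn": "arm_command", "kwargs": {
  "deltas": [
    {"xyz":[0,0,0],"turn":0,"jaw":90},
    {"xyz":[0,0,0],"turn":0,"jaw":90},
    {"xyz":[0,0,0],"turn":0,"jaw":90},
    {"xyz":[0,0,0],"turn":0,"jaw":90}
  ]
}}

```text
clock: 7.47
position: [0.4937, 0.0584, 0.017]
ee_rot: [0.392, -3.109, 0.005]
force: [0.0, 0.8, -1.1]
width: 0.644
```

>>> {"fn": "arm_command", "kwargs": {
  "deltas": [
    {"xyz":[0,0,-2],"turn":0,"jaw":90},
    {"xyz":[0,0,-5],"turn":0,"jaw":90},
    {"xyz":[0,0,-9],"turn":0,"jaw":90},
    {"xyz":[0,0,-13],"turn":0,"jaw":90},
    {"xyz":[0,0,-15],"turn":0,"jaw":90}
  ]
}}

```text
clock: 7.88
position: [0.4963, 0.0591, 0.1713]
ee_rot: [0.392, -3.113, 0.004]
force: [1.6, 0.9, 0.1]
width: 0.648
```

```bash
python3 go.py 0.493 0.0577 0.21 104.5;python3 - <<'E'
from h import *
d=snap('wrist','wrist7');a=d['frame'][:,:,::-1]
cv2.imwrite('pics/c11.png',cv2.resize(a[100:400,150:500],None,fx=2,fy=2,interpolation=cv2.INTER_CUBIC))
E
```

```text
t 7.8833 pos [0.4963 0.0591 0.1713] yaw 104.35 F [1.58 0.88 0.1 ] w 0.648 tilt [-0.003 -0.003 -1.   ]
delta cm [ 0.37 -0.06 -3.87] turn -0.15
```

View pics/c11.png

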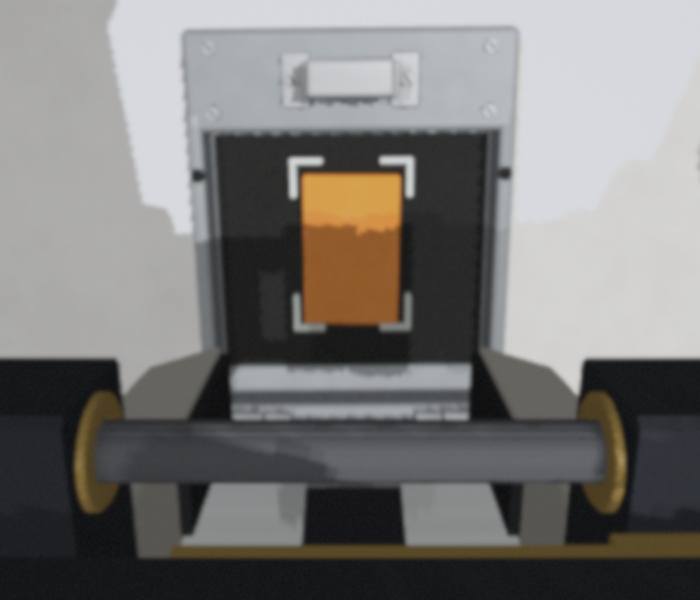

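>>> {"fn": "arm_command", "kwargs": {
  "deltas": [
    {"xyz":[0,0,-3],"turn":0,"jaw":90},
    {"xyz":[0,0,-5],"turn":0,"jaw":90},
    {"xyz":[-4,0,-5],"turn":0,"jaw":90},
    {"xyz":[-8,0,-5],"turn":0,"jaw":90},
    {"xyz":[-12,0,-5],"turn":0,"jaw":90}
  ]
}}

```text
clock: 8.35
position: [0.6154, 0.0897, 0.2245]
ee_rot: [-0.392, 3.115, -0.002]
force: [0.4, 0.0, 1.0]
width: 0.644
```

```bash
python3 go.py 0.6275 0.0932 0.21 104.5;python3 - <<'E'
from h import *
d=snap('scene','scene8');a=d['frame'][:,:,::-1]
cv2.imwrite('pics/c12.png',cv2.resize(a[100:320,170:400],None,fx=3,fy=3,interpolation=cv2.INTER_CUBIC)[:600,:])
E
```

```text
t 8.35 pos [0.6154 0.0897 0.2245] yaw 104.35 F [0.38 0.01 1.04] w 0.644 tilt [ 0.002 -0.001 -1.   ]
delta cm [-1.25  0.05  1.45] turn -0.15
```

View pics/c12.png

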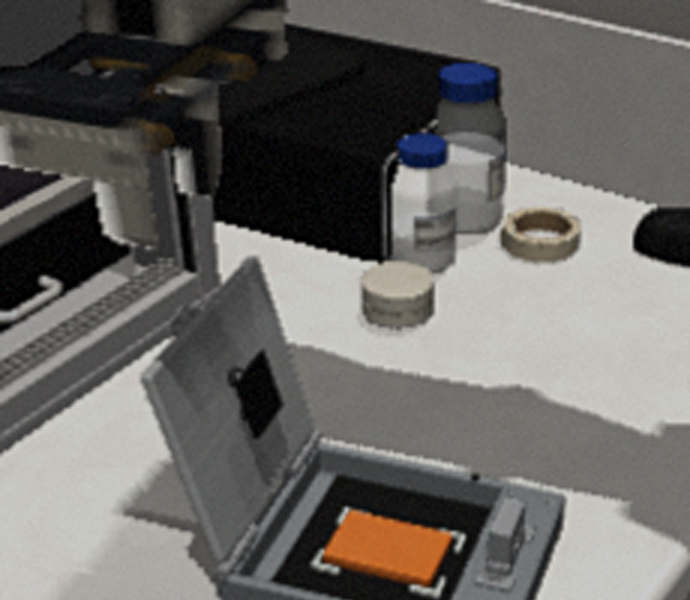

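>>> {"fn": "arm_command", "kwargs": {
  "deltas": [
    {"xyz":[-1.4,0,0],"turn":0,"jaw":90},
    {"xyz":[-1.4,0,2],"turn":0,"jaw":90},
    {"xyz":[-1.4,0,5],"turn":0,"jaw":90},
    {"xyz":[-1.4,0,5],"turn":0,"jaw":90},
    {"xyz":[-1.4,0,5],"turn":0,"jaw":90}
  ]
}}

```text
clock: 8.82
position: [0.6341, 0.0953, 0.1713]
ee_rot: [-0.395, 3.116, -0.003]
force: [-0.0, 0.1, 0.2]
width: 0.646
```

```bash
python3 go.py 0.6275 0.0932 0.125 104.5
```

```text
t 8.8167 pos [0.6341 0.0953 0.1713] yaw 104.45 F [-0.03  0.08  0.24] w 0.646 tilt [ 0.    -0.002 -1.   ]
delta cm [ 0.69 -0.03  4.63] turn -0.05
```

>>> {"fn": "arm_command", "kwargs": {
  "deltas": [
    {"xyz":[0.3,0,1.5],"turn":0,"jaw":90},
    {"xyz":[0.3,0,3],"turn":0,"jaw":90},
    {"xyz":[0.3,0,4.2],"turn":0,"jaw":90},
    {"xyz":[0.3,0,4.2],"turn":0,"jaw":90}
  ]
}}

```text
clock: 9.15
position: [0.6304, 0.0945, 0.1284]
ee_rot: [0.395, -3.115, 0.003]
force: [-0.4, 0.3, -0.3]
width: 0.645
```

```bash
python3 go.py 0.6275 0.0932 0.13 104.5;python3 - <<'E'
from h import *
d=snap('scene','scene9');a=d['frame'][:,:,::-1]
cv2.imwrite('pics/c13.png',cv2.resize(a[120:320,170:370],None,fx=3,fy=3,interpolation=cv2.INTER_CUBIC)[:600,:])
d=snap('top','top9');a=d['frame'][:,:,::-1]
cv2.imwrite('pics/c14.png',cv2.resize(a[130:310,180:320],None,fx=3,fy=3,interpolation=cv2.INTER_CUBIC))
E
```

```text
t 9.15 pos [0.6304 0.0945 0.1284] yaw 104.46 F [-0.41  0.31 -0.31] w 0.645 tilt [-0.001 -0.002 -1.   ]
delta cm [ 0.31 -0.05 -0.16] turn -0.04
```

View pics/c13.png

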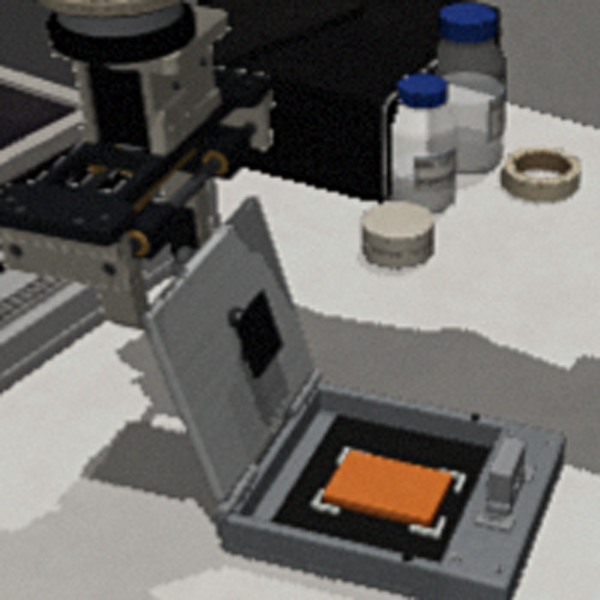

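View pics/c14.png

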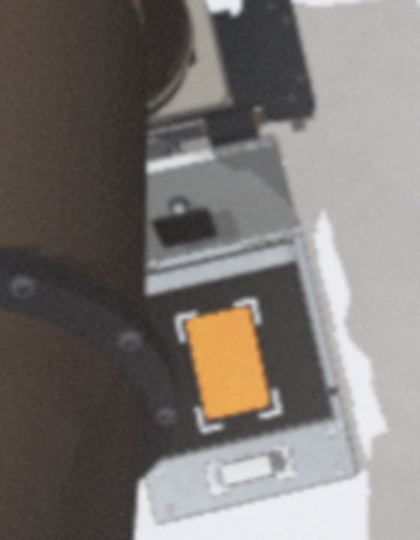

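>>> {"fn": "arm_command", "kwargs": {
  "deltas": [
    {"xyz":[1.5,0,0],"turn":0,"jaw":90},
    {"xyz":[2.5,0,0],"turn":0,"jaw":90},
    {"xyz":[3.5,0,0],"turn":0,"jaw":90},
    {"xyz":[4.3,0,0],"turn":0,"jaw":90},
    {"xyz":[4.9,0,0],"turn":0,"jaw":90}
  ]
}}

```text
clock: 9.67
position: [0.5847, 0.0824, 0.1317]
ee_rot: [-0.395, 3.113, -0.003]
force: [1.6, 0.6, 1.5]
width: 0.647
```

```bash
python3 go.py 0.5492 0.0730 0.1355 104.5;python3 - <<'E'
from h import *
d=snap('scene','scene10');a=d['frame'][:,:,::-1]
cv2.imwrite('pics/c15.png',cv2.resize(a[120:320,170:370],None,fx=3,fy=3,interpolation=cv2.INTER_CUBIC)[:600,:])
E
```

```text
t 9.6667 pos [0.5847 0.0824 0.1317] yaw 104.45 F [1.58 0.57 1.48] w 0.647 tilt [ 0.004 -0.001 -1.   ]
delta cm [ 3.67 -0.02 -0.39] turn -0.05
```

View pics/c15.png

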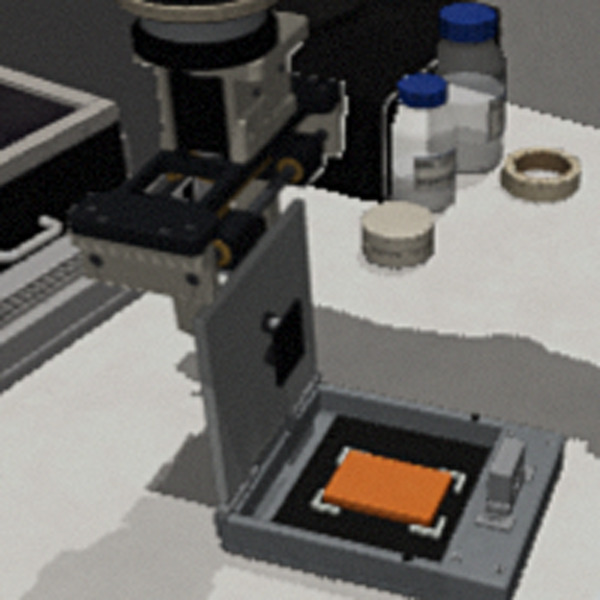

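>>> {"fn": "arm_command", "kwargs": {
  "deltas": [
    {"xyz":[1,0,-0.2],"turn":0,"jaw":90},
    {"xyz":[2,0,-0.3],"turn":0,"jaw":90},
    {"xyz":[3,0,-0.4],"turn":0,"jaw":90},
    {"xyz":[3.8,0,-0.4],"turn":0,"jaw":90},
    {"xyz":[4.6,0,0],"turn":0,"jaw":90}
  ]
}}

```text
clock: 10.13
position: [0.5383, 0.0703, 0.1318]
ee_rot: [-0.394, 3.114, -0.003]
force: [2.1, 0.6, 2.5]
width: 0.65
```

```bash
python3 go.py 0.5166 0.0646 0.1185 104.5;python3 - <<'E'
from h import *
d=snap('scene','scene11');a=d['frame'][:,:,::-1]
cv2.imwrite('pics/c16.png',cv2.resize(a[120:320,170:370],None,fx=3,fy=3,interpolation=cv2.INTER_CUBIC)[:600,:])
E
```

```text
t 10.1333 pos [0.5383 0.0703 0.1318] yaw 104.43 F [2.08 0.6  2.52] w 0.65 tilt [ 0.003 -0.001 -1.   ]
delta cm [ 2.24 -0.01  1.33] turn -0.07
```

View pics/c16.png

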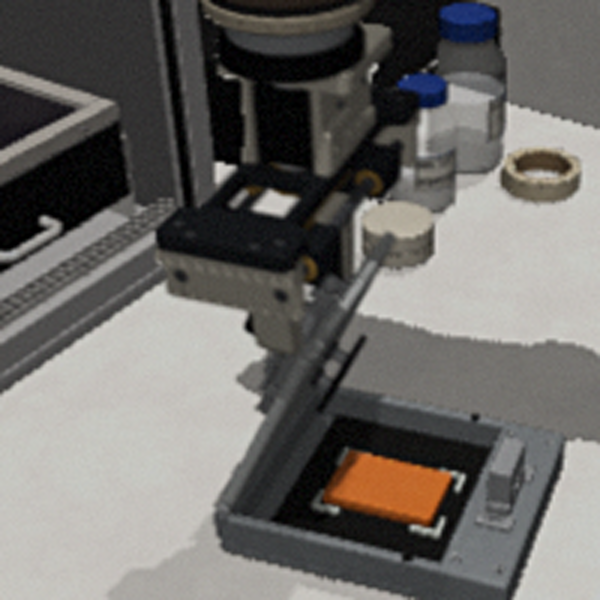

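>>> {"fn": "arm_command", "kwargs": {
  "deltas": [
    {"xyz":[1.2,0,0.6],"turn":0,"jaw":90},
    {"xyz":[2.2,0,1.3],"turn":0,"jaw":90},
    {"xyz":[3.2,0,2.3],"turn":0,"jaw":90},
    {"xyz":[4.1,0,3.2],"turn":0,"jaw":90},
    {"xyz":[4.8,0,4.2],"turn":0,"jaw":90}
  ]
}}

```text
clock: 10.6
position: [0.4887, 0.0573, 0.0881]
ee_rot: [0.394, -3.116, 0.003]
force: [1.0, 0.7, 0.4]
width: 0.647
```

```bash
python3 go.py 0.4842 0.0562 0.070 104.5;python3 - <<'E'
from h import *
d=snap('scene','scene12');a=d['frame'][:,:,::-1]
cv2.imwrite('pics/c17.png',cv2.resize(a[120:320,170:370],None,fx=3,fy=3,interpolation=cv2.INTER_CUBIC)[:600,:])
E
```

```text
t 10.6 pos [0.4887 0.0573 0.0881] yaw 104.4 F [0.96 0.7  0.41] w 0.647 tilt [-0.001 -0.002 -1.   ]
delta cm [0.46 0.01 1.81] turn -0.1
```

View pics/c17.png

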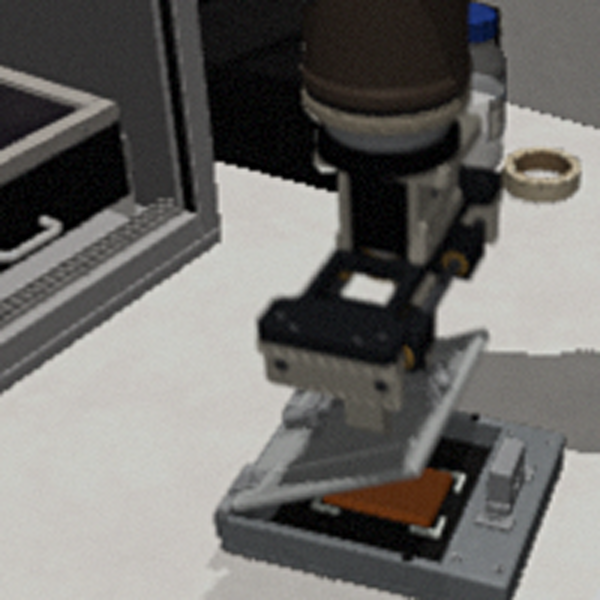

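>>> {"fn": "arm_command", "kwargs": {
  "deltas": [
    {"xyz":[0.4,0,0.8],"turn":0,"jaw":90},
    {"xyz":[0.7,0,1.6],"turn":0,"jaw":90},
    {"xyz":[0.9,0,2.4],"turn":0,"jaw":90},
    {"xyz":[1,0,3.2],"turn":0,"jaw":90},
    {"xyz":[1,0,3.7],"turn":0,"jaw":90}
  ]
}}

```text
clock: 11.07
position: [0.4757, 0.054, 0.0483]
ee_rot: [0.393, -3.111, 0.004]
force: [-0.2, 0.1, -0.3]
width: 0.645
```

```bash
python3 go.py 0.4842 0.0562 0.05 104.5
```

```text
t 11.0667 pos [0.4757 0.054  0.0483] yaw 104.39 F [-0.15  0.11 -0.32] w 0.645 tilt [-0.006 -0.003 -1.   ]
delta cm [-0.88 -0.   -0.18] turn -0.11
```

>>> {"fn": "arm_command", "kwargs": {
  "deltas": [
    {"xyz":[0,0,-3],"turn":0,"jaw":90},
    {"xyz":[0,0,-6],"turn":0,"jaw":90},
    {"xyz":[-0.5,0,-9],"turn":0,"jaw":90},
    {"xyz":[-0.5,0,-10],"turn":0,"jaw":90},
    {"xyz":[-0.5,0,-10],"turn":0,"jaw":90}
  ]
}}

```text
clock: 11.48
position: [0.4833, 0.0561, 0.1507]
ee_rot: [0.394, -3.116, 0.003]
force: [0.5, -0.3, -1.0]
width: 0.648
```

```bash
python3 go.py 0.4934 0.0586 0.11 104.5;python3 - <<'E'
from h import *
d=snap('scene','scene13');a=d['frame'][:,:,::-1]
cv2.imwrite('pics/c18.png',cv2.resize(a[120:320,170:370],None,fx=3,fy=3,interpolation=cv2.INTER_CUBIC)[:600,:])
d=snap('wrist','wrist13')
E
```

```text
t 11.4833 pos [0.4833 0.0561 0.1507] yaw 104.4 F [ 0.47 -0.32 -1.  ] w 0.648 tilt [-0.001 -0.002 -1.   ]
delta cm [-1.04 -0.    4.07] turn -0.1
```

View pics/c18.png

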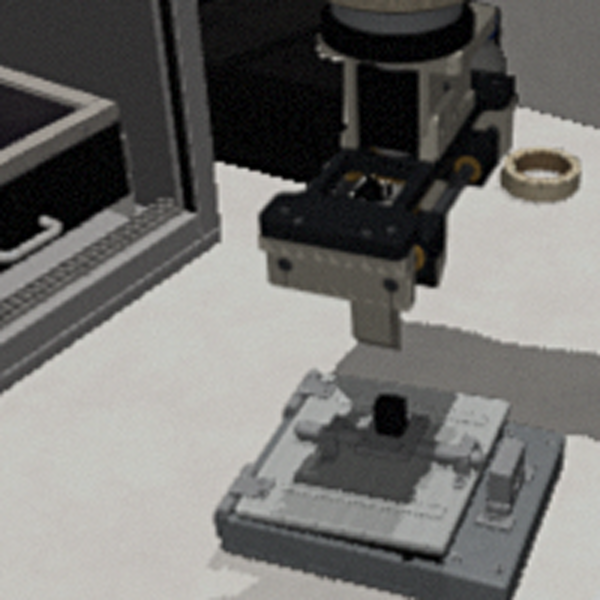

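View pics/wrist13.png

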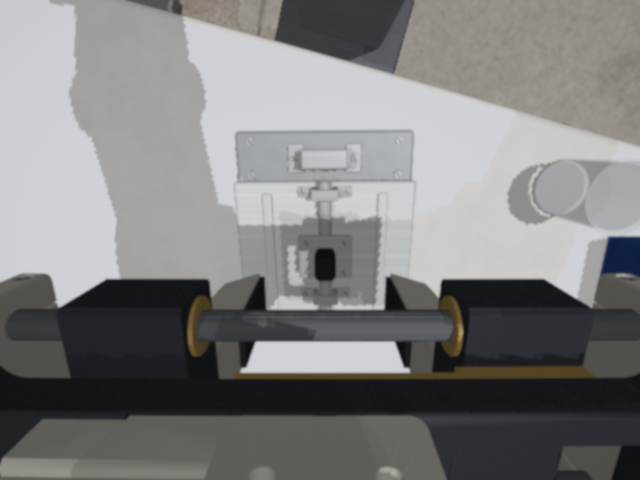

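```bash
python3 - <<'E'
from h import *
d=load('wrist13');a=d['frame'][:,:,::-1]
cv2.imwrite('pics/c19.png',cv2.resize(a[140:310,260:390],None,fx=4,fy=4,interpolation=cv2.INTER_CUBIC)[:600])
cv2.imwrite('pics/c19.png',cv2.resize(a[140:290,260:390],None,fx=4,fy=4,interpolation=cv2.INTER_CUBIC))
E
```

```text
(no output)
```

View pics/c19.png

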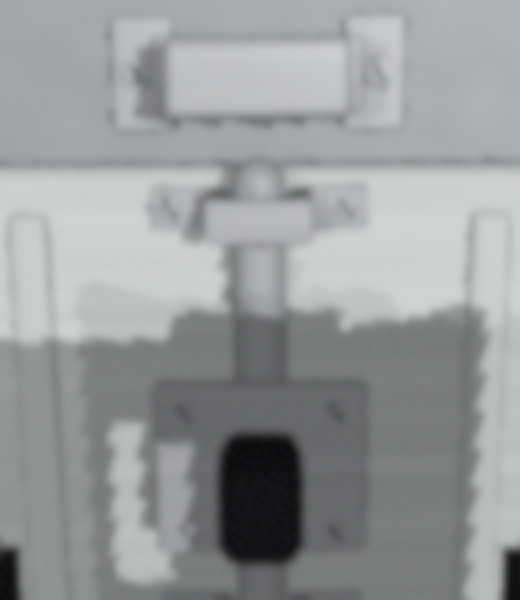

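```bash
python3 - <<'E'
from h import *
d=load('wrist13');f=lambda u,v:(260+(u+.5)/4-.5,140+(v+.5)/4-.5)
H=np.array([.5694,.0782]);th=np.radians(14.5);X=np.array([np.cos(th),np.sin(th)]);Y=np.array([-X[1],X[0]])
P=cloud(d)
for n,(u,v,z) in dict(cFL=(153,381,.0645),cFR=(369,381,.0645),cBL=(158,549,.0625),cBR=(368,549,.0625),kfl=(220,440,.087),kfr=(301,440,.087),nose=(258,165,.055),keepL=(167,117,.0645),keepR=(347,117,.0645)).items():
    p=px(d,*f(u,v),z);uu,vv=map(round,f(u,v));q=p[:2]-H;print(n,p.round(4),'rel',(q@X*1000).round(1),(q@Y*1000).round(1))
for u,v in[(260,480),(200,400),(330,520),(100,260),(400,250),(440,450)]:
    uu,vv=map(round,f(u,v));p=P[vv,uu];q=p[:2]-H;print('depth',p.round(4),(q@X*1000).round(1),(q@Y*1000).round(1))
E
```

```text
cFL [0.4782 0.0348 0.0645] rel -99.1 -19.2
cFR [0.4684 0.0731 0.0645] rel -99.1 20.3
cBL [0.5106 0.0433 0.0625] rel -65.6 -19.1
cBR [0.5007 0.082  0.0625] rel -65.6 20.9
kfl [0.4794 0.0485 0.087 ] rel -94.5 -6.3
kfr [0.476  0.0616 0.087 ] rel -94.5 7.3
nose [0.4364 0.0439 0.055 ] rel -137.3 0.1
keepL [0.4315 0.0263 0.0645] rel -146.4 -15.7
keepR [0.4238 0.0567 0.0645] rel -146.4 15.6
depth [0.4845 0.057  0.0878] -87.5 0.7
depth [0.4799 0.0444 0.064 ] -95.1 -10.4
depth [0.497  0.0734 0.063 ] -71.3 13.5
depth [0.4623 0.0196 0.047 ] -118.3 -30.0
depth [0.4456 0.0744 0.0485] -120.8 27.3
depth [0.483  0.0938 0.044 ] -79.8 36.8
```

```bash
python3 go.py 0.4920 0.0582 0.09 104.5
```

```text
t 11.5833 pos [0.4811 0.0557 0.1479] yaw 104.4 F [-1.25 -0.08 -0.79] w 0.647 tilt [-0.006 -0.003 -1.   ]
delta cm [-1.15 -0.02  5.79] turn -0.1
```

>>> {"fn": "arm_command", "kwargs": {
  "deltas": [
    {"xyz":[-1.1,0,1],"turn":-0.1,"jaw":144},
    {"xyz":[-1.1,0,3],"turn":-0.1,"jaw":144},
    {"xyz":[-1.1,0,5],"turn":-0.1,"jaw":144},
    {"xyz":[-1.1,0,6.5],"turn":-0.1,"jaw":144},
    {"xyz":[-1.1,0,6.5],"turn":-0.1,"jaw":144}
  ],
  "force": 10
}}

```text
clock: 12.0
position: [0.4883, 0.0576, 0.0788]
ee_rot: [0.395, -3.103, 0.005]
force: [0.2, 0.4, 0.5]
width: 0.44
```

```bash
python3 go.py 0.4920 0.0582 0.067 104.5
```

```text
t 12.0 pos [0.4883 0.0576 0.0788] yaw 104.51 F [0.25 0.36 0.47] w 0.44 tilt [-0.013 -0.005 -1.   ]
delta cm [-0.39 -0.04  1.18] turn 0.01
```

>>> {"fn": "arm_command", "kwargs": {
  "deltas": [
    {"xyz":[-0.4,0,0.4],"turn":0,"jaw":144},
    {"xyz":[-0.4,0,0.8],"turn":0,"jaw":144},
    {"xyz":[-0.4,0,1.1],"turn":0,"jaw":144},
    {"xyz":[-0.4,0,1.1],"turn":0,"jaw":144}
  ]
}}

```text
clock: 12.33
position: [0.492, 0.0586, 0.0675]
ee_rot: [0.395, -3.103, 0.005]
force: [-0.3, -1.0, -0.4]
width: 0.437
```

```bash
python3 go.py 0.4920 0.0582 0.067 104.5;python3 - <<'E'
from h import *
d=snap('scene','scene14');a=d['frame'][:,:,::-1]
cv2.imwrite('pics/c20.png',cv2.resize(a[180:320,220:370],None,fx=4,fy=4,interpolation=cv2.INTER_CUBIC)[:600,:])
d=snap('wrist','wrist14');a=d['frame'][:,:,::-1]
cv2.imwrite('pics/c21.png',cv2.resize(a[100:360,200:450],None,fx=2,fy=2,interpolation=cv2.INTER_CUBIC)[:600,:])
E
```

```text
t 12.3333 pos [0.492  0.0586 0.0675] yaw 104.51 F [-0.26 -0.95 -0.36] w 0.437 tilt [-0.013 -0.005 -1.   ]
delta cm [ 0.01 -0.04  0.05] turn 0.01
```

View pics/c20.png

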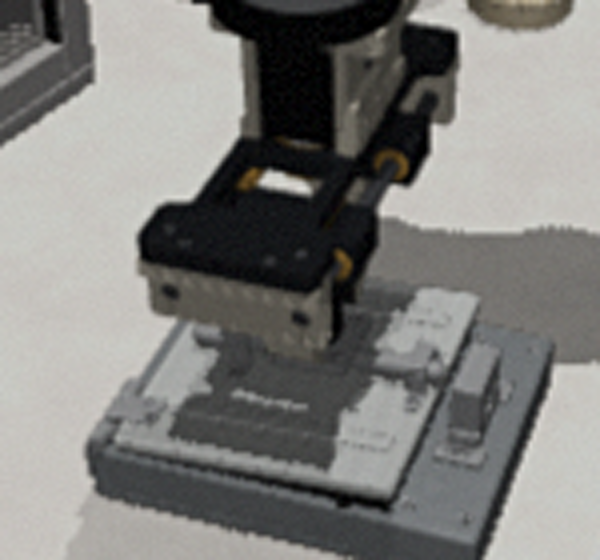

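View pics/c21.png

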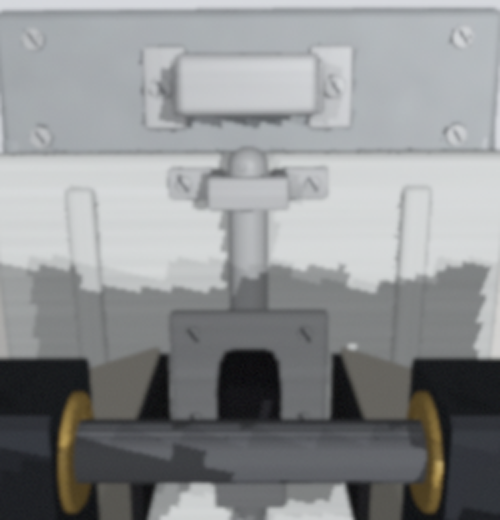

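>>> {"fn": "arm_command", "kwargs": {
  "deltas": [
    {"xyz":[0,0,0],"turn":0,"jaw":255},
    {"xyz":[0,0,0],"turn":0,"jaw":255},
    {"xyz":[0,0,0],"turn":0,"jaw":255},
    {"xyz":[0,0,0],"turn":0,"jaw":255},
    {"xyz":[0,0,0],"turn":0,"jaw":255}
  ],
  "force": 20
}}

```text
clock: 12.85
position: [0.4924, 0.0584, 0.0683]
ee_rot: [0.395, -3.104, 0.006]
force: [1.0, 0.7, 1.4]
width: 0.15
```

>>> {"fn": "arm_command", "kwargs": {
  "deltas": [
    {"xyz":[0,0,0],"turn":0,"jaw":255},
    {"xyz":[0,0,0],"turn":0,"jaw":255},
    {"xyz":[0,0,0.1],"turn":0,"jaw":255},
    {"xyz":[0,0,0.2],"turn":0,"jaw":255}
  ]
}}

```text
clock: 13.18
position: [0.4931, 0.0586, 0.0669]
ee_rot: [0.395, -3.106, 0.005]
force: [-0.7, -0.9, 9.6]
width: 0.151
```

```bash
python3 go.py 0.4920 0.0582 0.058 104.5
```

```text
t 13.1833 pos [0.4931 0.0586 0.0669] yaw 104.51 F [-0.74 -0.92  9.65] w 0.151 tilt [-0.01  -0.005 -1.   ]
delta cm [ 0.11 -0.01  0.89] turn 0.01
```

>>> {"fn": "arm_command", "kwargs": {
  "deltas": [
    {"xyz":[0,0,0.15],"turn":0,"jaw":255},
    {"xyz":[0,0,0.3],"turn":0,"jaw":255},
    {"xyz":[0,0,0.3],"turn":0,"jaw":255}
  ]
}}

```text
clock: 13.43
position: [0.4943, 0.0589, 0.0647]
ee_rot: [0.396, -3.108, 0.005]
force: [-0.2, 2.2, 7.4]
width: 0.149
```

```bash
python3 go.py 0.4920 0.0582 0.058 104.5
```

```text
t 13.4333 pos [0.4943 0.0589 0.0647] yaw 104.51 F [-0.24  2.2   7.44] w 0.149 tilt [-0.008 -0.004 -1.   ]
delta cm [ 0.24 -0.01  0.67] turn 0.01
```

>>> {"fn": "arm_command", "kwargs": {
  "deltas": [
    {"xyz":[0.1,0,0.15],"turn":0,"jaw":255},
    {"xyz":[0.1,0,0.3],"turn":0,"jaw":255},
    {"xyz":[0.1,0,0.3],"turn":0,"jaw":255}
  ]
}}

```text
clock: 13.68
position: [0.4939, 0.0588, 0.0624]
ee_rot: [0.396, -3.11, 0.004]
force: [-2.4, -0.6, 11.8]
width: 0.15
```

```bash
python3 go.py 0.4920 0.0582 0.058 104.5
```

```text
t 13.6833 pos [0.4939 0.0588 0.0624] yaw 104.51 F [-2.4  -0.6  11.76] w 0.15 tilt [-0.006 -0.003 -1.   ]
delta cm [ 0.2  -0.01  0.44] turn 0.01
```

>>> {"fn": "arm_command", "kwargs": {
  "deltas": [
    {"xyz":[0,0,0.15],"turn":0,"jaw":255},
    {"xyz":[0,0,0.3],"turn":0,"jaw":255},
    {"xyz":[0,0,0.3],"turn":0,"jaw":255}
  ]
}}

```text
clock: 13.93
position: [0.4945, 0.0589, 0.0609]
ee_rot: [0.396, -3.111, 0.003]
force: [-5.9, -1.1, 22.0]
width: 0.148
```

```bash
python3 go.py 0.4920 0.0582 0.058 104.5;python3 - <<'E'
from h import *
d=snap('scene','scene15');a=d['frame'][:,:,::-1]
cv2.imwrite('pics/c22.png',cv2.resize(a[180:320,220:370],None,fx=4,fy=4,interpolation=cv2.INTER_CUBIC)[:600,:])
E
```

```text
t 13.9333 pos [0.4945 0.0589 0.0609] yaw 104.51 F [-5.9  -1.14 21.96] w 0.148 tilt [-0.005 -0.003 -1.   ]
delta cm [ 0.26 -0.01  0.29] turn 0.01
```

View pics/c22.png

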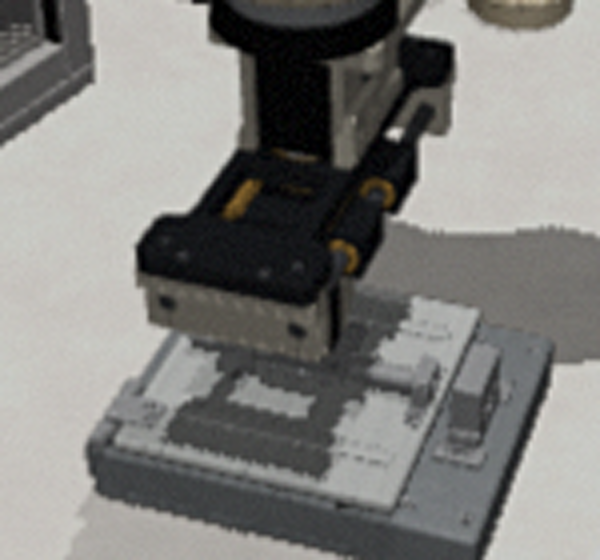

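>>> {"fn": "arm_command", "kwargs": {
  "deltas": [
    {"xyz":[0.1,0,0.1],"turn":0,"jaw":255},
    {"xyz":[0.2,0,0.1],"turn":0,"jaw":255},
    {"xyz":[0.3,0,0.1],"turn":0,"jaw":255}
  ]
}}

```text
clock: 14.23
position: [0.4935, 0.0587, 0.0611]
ee_rot: [0.397, -3.115, 0.002]
force: [1.8, 0.1, 10.1]
width: 0.15
```

```bash
python3 go.py 0.4920 0.0582 0.058 104.5
```

```text
t 14.2333 pos [0.4935 0.0587 0.0611] yaw 104.52 F [ 1.84  0.08 10.13] w 0.15 tilt [-0.001 -0.002 -1.   ]
delta cm [ 0.16 -0.01  0.31] turn 0.02
```

>>> {"fn": "arm_command", "kwargs": {
  "deltas": [
    {"xyz":[0.1,0,0.15],"turn":0,"jaw":255},
    {"xyz":[0.3,0,0.15],"turn":0,"jaw":255},
    {"xyz":[0.5,0,0.15],"turn":0,"jaw":255}
  ]
}}

```text
clock: 14.48
position: [0.491, 0.058, 0.061]
ee_rot: [-0.397, 3.113, -0.001]
force: [1.8, -0.1, 13.3]
width: 0.149
```

```bash
python3 go.py 0.4920 0.0582 0.058 104.5
```

```text
t 14.4833 pos [0.491 0.058 0.061] yaw 104.52 F [ 1.76 -0.09 13.3 ] w 0.149 tilt [ 0.004 -0.    -1.   ]
delta cm [-0.1 -0.   0.3] turn 0.02
```

>>> {"fn": "arm_command", "kwargs": {
  "deltas": [
    {"xyz":[0.15,0,0.15],"turn":0,"jaw":255},
    {"xyz":[0.3,0,0.15],"turn":0,"jaw":255},
    {"xyz":[0.5,0,0.15],"turn":0,"jaw":255}
  ]
}}

```text
clock: 14.73
position: [0.4887, 0.0574, 0.061]
ee_rot: [-0.396, 3.108, -0.001]
force: [1.7, 0.5, 13.5]
width: 0.152
```

```bash
python3 go.py 0.4920 0.0582 0.058 104.5;python3 - <<'E'
from h import *
d=snap('wrist','wrist16');a=d['frame'][:,:,::-1]
cv2.imwrite('pics/c23.png',cv2.resize(a[80:260,220:430],None,fx=3,fy=3,interpolation=cv2.INTER_CUBIC)[:600,:])
E
```

```text
t 14.7333 pos [0.4887 0.0574 0.061 ] yaw 104.54 F [ 1.72  0.46 13.52] w 0.152 tilt [ 0.008  0.001 -1.   ]
delta cm [-0.34 -0.    0.3 ] turn 0.04
```

View pics/c23.png

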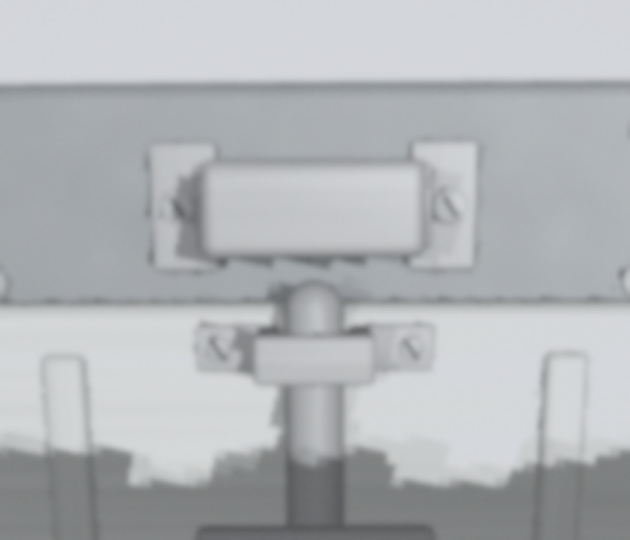

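>>> {"fn": "arm_command", "kwargs": {
  "deltas": [
    {"xyz":[0.2,0,0.15],"turn":0,"jaw":255},
    {"xyz":[0.4,0,0.15],"turn":0,"jaw":255},
    {"xyz":[0.5,0,0.15],"turn":0,"jaw":255},
    {"xyz":[0.6,0,0.15],"turn":0,"jaw":255}
  ]
}}

```text
clock: 15.12
position: [0.4848, 0.0564, 0.0609]
ee_rot: [-0.396, 3.103, 0.0]
force: [1.7, 0.6, 13.6]
width: 0.152
```

```bash
python3 go.py 0.4920 0.0582 0.058 104.5
```

```text
t 15.1167 pos [0.4848 0.0564 0.0609] yaw 104.54 F [ 1.66  0.55 13.59] w 0.152 tilt [ 0.013  0.002 -1.   ]
delta cm [-0.74 -0.    0.3 ] turn 0.04
```

>>> {"fn": "arm_command", "kwargs": {
  "deltas": [
    {"xyz":[0.2,0,0.14],"turn":0,"jaw":255},
    {"xyz":[0.4,0,0.14],"turn":0,"jaw":255},
    {"xyz":[0.5,0,0.14],"turn":0,"jaw":255},
    {"xyz":[0.6,0,0.14],"turn":0,"jaw":255}
  ]
}}

```text
clock: 15.45
position: [0.4814, 0.0555, 0.0609]
ee_rot: [-0.396, 3.099, 0.001]
force: [1.3, 1.6, 13.6]
width: 0.154
```

```bash
python3 go.py 0.4920 0.0582 0.058 104.5;python3 - <<'E'
from h import *
d=snap('wrist','wrist17');a=d['frame'][:,:,::-1]
cv2.imwrite('pics/c24.png',cv2.resize(a[80:260,220:430],None,fx=3,fy=3,interpolation=cv2.INTER_CUBIC)[:600,:])
E
```

```text
t 15.45 pos [0.4814 0.0555 0.0609] yaw 104.55 F [ 1.3   1.62 13.59] w 0.154 tilt [ 0.018  0.003 -1.   ]
delta cm [-1.09 -0.    0.3 ] turn 0.05
```

View pics/c24.png

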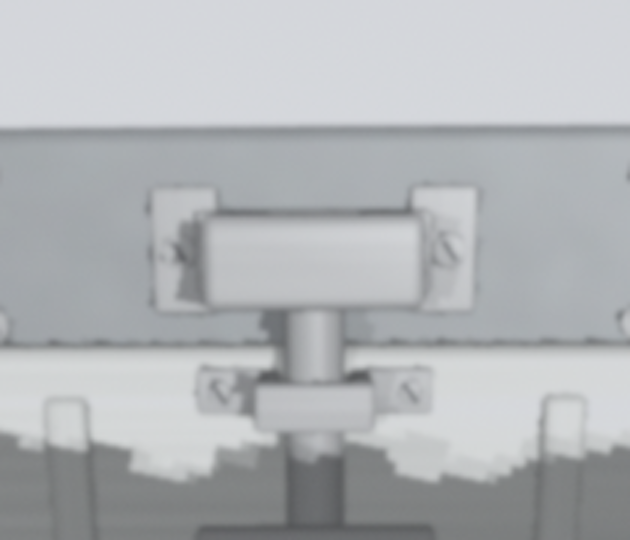

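>>> {"fn": "arm_command", "kwargs": {
  "deltas": [
    {"xyz":[0.2,0,0.13],"turn":0,"jaw":255},
    {"xyz":[0.4,0,0.13],"turn":0,"jaw":255},
    {"xyz":[0.6,0,0.13],"turn":0,"jaw":255},
    {"xyz":[0.8,0,0.13],"turn":0,"jaw":255},
    {"xyz":[0.9,0,0.13],"turn":0,"jaw":255}
  ]
}}

```text
clock: 15.92
position: [0.4748, 0.0537, 0.0608]
ee_rot: [-0.395, 3.094, 0.002]
force: [1.2, 0.8, 13.8]
width: 0.149
```

```bash
python3 go.py 0.4655 0.0514 0.06 104.5
```

```text
t 15.9167 pos [0.4748 0.0537 0.0608] yaw 104.55 F [ 1.17  0.84 13.85] w 0.149 tilt [ 0.022  0.004 -1.   ]
delta cm [0.96 0.01 0.06] turn 0.05
```

>>> {"fn": "arm_command", "kwargs": {
  "deltas": [
    {"xyz":[0.2,0,0.12],"turn":0,"jaw":255},
    {"xyz":[0.4,0,0.12],"turn":0,"jaw":255},
    {"xyz":[0.6,0,0.12],"turn":0,"jaw":255},
    {"xyz":[0.8,0,0.12],"turn":0,"jaw":255},
    {"xyz":[0.8,0,0.12],"turn":0,"jaw":255}
  ]
}}

```text
clock: 16.33
position: [0.469, 0.0522, 0.0607]
ee_rot: [-0.395, 3.09, 0.003]
force: [-0.0, 0.4, 15.0]
width: 0.152
```

```bash
python3 go.py 0.4655 0.0514 0.06 104.5
```

```text
t 16.3333 pos [0.469  0.0522 0.0607] yaw 104.55 F [-0.04  0.35 14.98] w 0.152 tilt [ 0.026  0.005 -1.   ]
delta cm [0.36 0.01 0.06] turn 0.05
```

>>> {"fn": "arm_command", "kwargs": {
  "deltas": [
    {"xyz":[0.2,0,0.1],"turn":0,"jaw":255},
    {"xyz":[0.35,0,0.1],"turn":0,"jaw":255},
    {"xyz":[0.5,0,0.1],"turn":0,"jaw":255},
    {"xyz":[0.5,0,0.1],"turn":0,"jaw":255}
  ]
}}

```text
clock: 16.67
position: [0.466, 0.0513, 0.0608]
ee_rot: [-0.394, 3.086, 0.004]
force: [-0.1, 0.4, 11.5]
width: 0.149
```

```bash
python3 go.py 0.4655 0.0514 0.06 104.5
```

```text
t 16.6667 pos [0.466  0.0513 0.0608] yaw 104.56 F [-0.13  0.44 11.5 ] w 0.149 tilt [ 0.03   0.006 -1.   ]
delta cm [0.05 0.02 0.08] turn 0.06
```

>>> {"fn": "arm_command", "kwargs": {
  "deltas": [
    {"xyz":[0.15,0,0.1],"turn":0,"jaw":255},
    {"xyz":[0.3,0,0.1],"turn":0,"jaw":255},
    {"xyz":[0.3,0,0.1],"turn":0,"jaw":255}
  ]
}}

```text
clock: 16.92
position: [0.4656, 0.0513, 0.0608]
ee_rot: [-0.394, 3.081, 0.005]
force: [3.6, 1.7, 7.9]
width: 0.151
```

```bash
python3 go.py 0.4655 0.0514 0.06 104.5;python3 - <<'E'
from h import *
d=snap('wrist','wrist18');a=d['frame'][:,:,::-1]
cv2.imwrite('pics/c25.png',cv2.resize(a[120:320,220:430],None,fx=3,fy=3,interpolation=cv2.INTER_CUBIC)[:600,:])
E
```

```text
t 16.9167 pos [0.4656 0.0513 0.0608] yaw 104.57 F [3.6  1.65 7.94] w 0.151 tilt [ 0.035  0.008 -0.999]
delta cm [0.01 0.01 0.08] turn 0.07
```

View pics/c25.png

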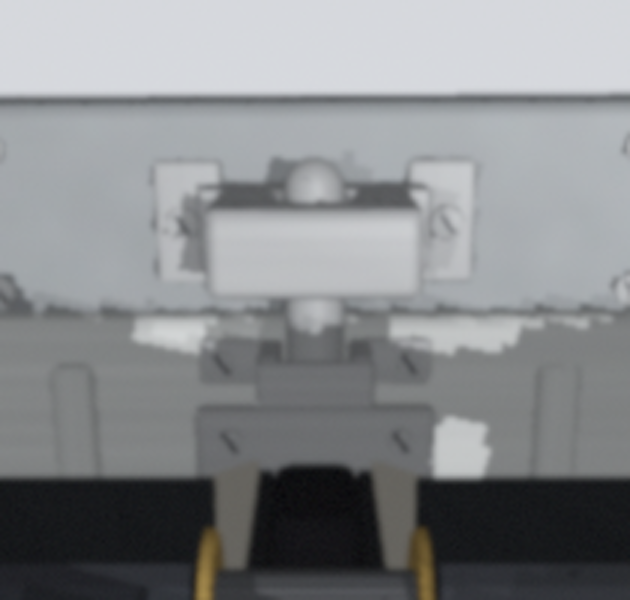

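>>> {"fn": "arm_command", "kwargs": {
  "deltas": [
    {"xyz":[0.2,0,0.05],"turn":0,"jaw":255},
    {"xyz":[0.3,0,0.05],"turn":0,"jaw":255},
    {"xyz":[0.3,0,0.05],"turn":0,"jaw":255}
  ]
}}

```text
clock: 17.22
position: [0.4656, 0.0513, 0.0611]
ee_rot: [-0.394, 3.076, 0.005]
force: [6.8, 1.4, 2.5]
width: 0.149
```

>>> {"fn": "arm_command", "kwargs": {
  "deltas": [
    {"xyz":[0,0,0],"turn":0,"jaw":150},
    {"xyz":[0,0,0],"turn":0,"jaw":150},
    {"xyz":[0,0,0],"turn":0,"jaw":150},
    {"xyz":[0,0,0],"turn":0,"jaw":150},
    {"xyz":[0,0,-0.5],"turn":0,"jaw":150}
  ]
}}

```text
clock: 17.63
position: [0.4644, 0.051, 0.0654]
ee_rot: [-0.394, 3.078, 0.005]
force: [0.6, -0.1, -0.0]
width: 0.406
```

```bash
python3 go.py 0.4655 0.0514 0.15 104.5
```

```text
t 17.6333 pos [0.4644 0.051  0.0654] yaw 104.58 F [ 0.59 -0.07 -0.02] w 0.406 tilt [ 0.038  0.008 -0.999]
delta cm [-0.45 -0.   -8.45] turn 0.08
```

>>> {"fn": "arm_command", "kwargs": {
  "deltas": [
    {"xyz":[0,0,-2],"turn":0,"jaw":150},
    {"xyz":[0,0,-6],"turn":0,"jaw":150},
    {"xyz":[0,0,-10],"turn":0,"jaw":150},
    {"xyz":[0,0,-13],"turn":0,"jaw":150},
    {"xyz":[0,0,-13],"turn":0,"jaw":150}
  ]
}}

```text
clock: 18.05
position: [0.4621, 0.0502, 0.2012]
ee_rot: [-0.392, 3.069, 0.007]
force: [1.3, -0.3, 0.2]
width: 0.414
```

```bash
python3 go.py 0.4655 0.0514 0.15 104.5;python3 - <<'E'
from h import *
d=snap('wrist','wrist19');a=d['frame'][:,:,::-1]
cv2.imwrite('pics/c26.png',cv2.resize(a[100:300,200:450],None,fx=3,fy=3,interpolation=cv2.INTER_CUBIC)[:600,:])
d=snap('scene','scene19')
E
```

```text
t 18.05 pos [0.4621 0.0502 0.2012] yaw 104.55 F [ 1.35 -0.33  0.17] w 0.414 tilt [ 0.046  0.01  -0.999]
delta cm [-0.11  0.04  5.13] turn 0.05
```

View pics/c26.png

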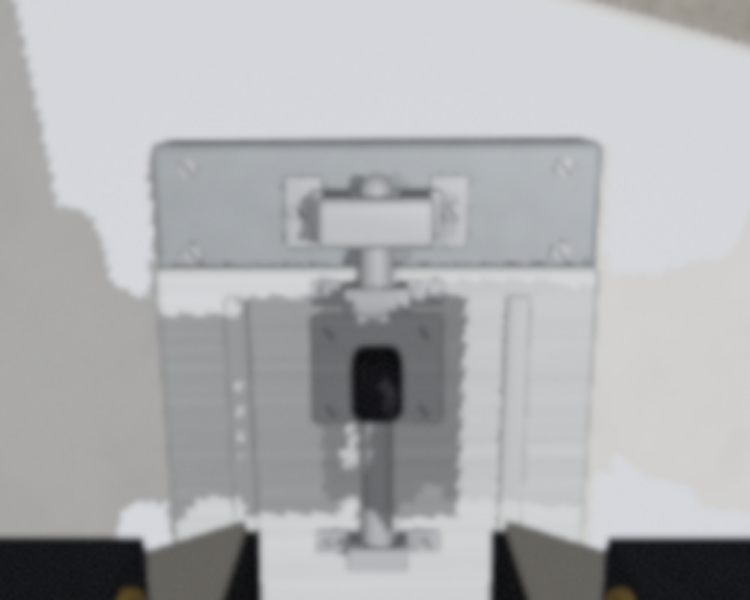

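View pics/scene19.png

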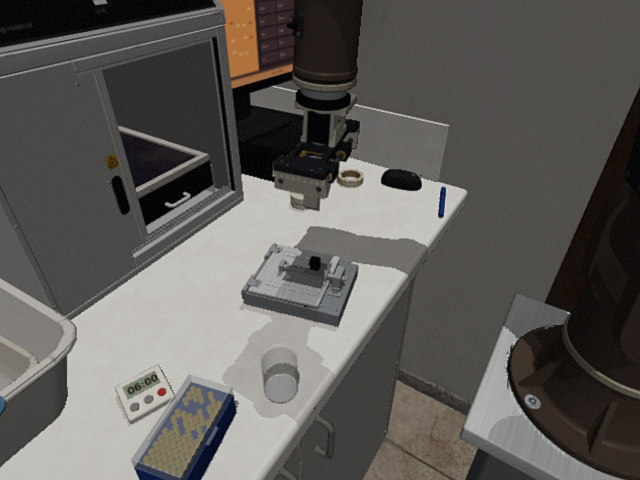

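```bash
python3 - <<'E'
from h import *
d=load('wrist19');f=lambda u,v:(200+(u+.5)/3-.5,100+(v+.5)/3-.5)
H=np.array([.5694,.0782]);th=np.radians(14.5);X=np.array([np.cos(th),np.sin(th)]);Y=np.array([-X[1],X[0]])
P=cloud(d)
for n,(u,v,z) in dict(cF=(378,311,.058),cB=(315,423,.058),kfoot=(377,349,.058),nose=(376,176,.048),keepB=(376,246,.0645),keepF=(376,197,.0645),lidF=(250,268,.040),lidFz2=(520,268,.040),front=(376,140,.031)).items():
    p=px(d,*f(u,v),z);q=p[:2]-H;print(n,'rel',(q@X*1000).round(1),(q@Y*1000).round(1))
for n,(u,v) in dict(lidL=(200,330),lidfr=(300,285),lidR=(560,300),lidb=(280,540),car=(335,345),car2=(425,400),apron=(220,220)).items():
    uu,vv=map(round,f(u,v));p=np.median(P[vv-1:vv+2,uu-1:uu+2].reshape(-1,3),0);q=p[:2]-H;print(n,(q@X*1000).round(1),(q@Y*1000).round(1),p[2].round(4))
t=load('top0')
E
python3 - <<'E'
import sys;sys.path.insert(0,'.')
import os;os.chdir('.')
from h import *
d=snap('top','top19')
E
```

```text
cF rel -126.8 0.7
cB rel -92.1 -18.4
kfoot rel -115.3 0.4
nose rel -164.8 0.0
keepB rel -146.8 0.1
keepF rel -160.4 0.1
lidF rel -136.5 -38.8
lidFz2 rel -136.6 44.4
front rel -174.2 -0.0
lidL -116.9 -55.3 0.0412
lidfr -131.2 -23.0 0.0417
lidR -126.6 56.7 0.0414
lidb -45.0 -32.0 0.0409
car -116.5 -12.3 0.0594
car2 -99.6 14.6 0.0594
apron -150.1 -48.6 0.0313
```

View pics/top19.png

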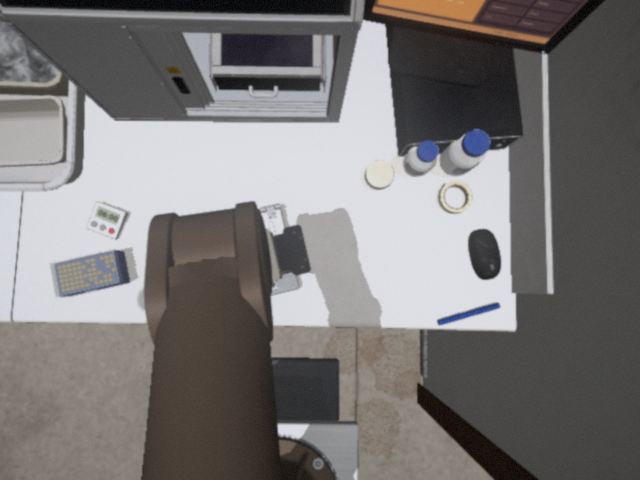

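```bash
python3 -c "
from cell import *
o=observe();print(o['clock'],o['force']);print(sign_off())"
```

```text
18.2 [-1.1604423  -0.12874978  0.267186  ]
the job is handed in; nothing more can be done
None
```

The filter plate is in its cassette, with the lid shut and the bolt home. I handed the job in at about 18 s with the gripper open and clear of everything.

**What I did:**
- **Plate:** I gripped the plate across its 44 mm side, turned it and laid it in the nest. It was centred to about 0.3 mm just before lowering. A picture taken before closing showed it between all four lips.
- **Lid:** I folded it down from behind with both fingers astride the bolt.
- **Bolt:** Holding the knob, I pressed the lid down until the force rose sharply. It was on its stops then, and the force peaked at about 22 N for a moment, above the roughly 11 N the springs need. I slid the bolt at about 10–15 N of downward force, easing off at the end.

**Last checks:**
- **Lid:** it lies flat, with its top measured at 41–42 mm front and back, against 40 mm nominal.
- **Bolt:** it met no contact entering the keeper and stopped dead after about 30 mm of travel, at about 7 N against its end. The nose shows beyond the keeper at 164.8 mm from the hinge against 165.5 mm expected, which is within the camera error.
- **Bench:** the dishes, tape roll and beaker look unmoved in the last pictures. I did not re-measure them, and the arm hid most of the beaker from the top camera.

**Where checks disagreed:**
- The cassette's angle first read 12.5° from the lips in the top picture. I used 14.5°, which the tray corners and the wrist camera both gave.
- The bolt may have crept forward about 2–4 mm while the lid was being folded. It was against its rear stop or close to it again before I slid it home.

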